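# Load a test cartridge, peel the top tray off the stack and show it to the reader

### The job

Press the test cartridge fully home into the recess of the top tray, flush with its collar, while the tray is still nested. Then take the tray's yellow tab and peel the tray off the sticky stack by clearly raising that corner first, the opposite corner staying down until the tray has tilted, and hold the loaded tray level and still, centred about 10 cm above the reader's glass. Leave the stack and everything else where they stand, and finish while still holding the tray by its tab.

Things in the scene. Friction and masses are not known exactly. Their poses are not given: they have to be found in the camera images.
- cartridge: white test cartridge, 60 x 30 mm (x, y), 12 mm thick, with a red upright rib on top: 30 mm long in x, 10 mm thick in y, from 12 to 26 mm above the underside. Its lowest 4 mm are 1.5 mm narrower on every side, as a lead-in. About 40 g. Origin: centre of the underside. It starts lying upright on the green pad; either way round fits the recess
- pad: dark green fixed pad on the bench, 130 x 110 x 5 mm, the cartridge starts on it. Origin: centre of the underside
- tray: light blue formed tray, top of the nested stack: 150 x 100 mm (x, y), skirt 10 mm deep, deck top at z 14 mm, 120 g, a yellow grip tab at one corner, a raised collar round the recess. Origin: centre of the skirt's lower edge, z up. Nested, the skirt overlaps the stack by 10 mm with 2.5 mm play; four rubber noses near the corners cling to it, about 1.5 N each, until that part has risen about 8 mm
- recess (a point): centre of the recess floor in the tray (tray frame x -22, y -8, z 14 mm). Recess 63 x 33 mm along the tray's x and y, 12 mm deep, in a collar 4 mm thick. A sprung clip in each long side holds the cartridge: it does not drop home by itself but takes a push of 3 to 8 N down to the floor; its white shoulders are then flush with the collar
- tab_top (a point): middle of the top of the tray's yellow grip tab (tray frame x 56, y 32, z 40 mm): an upright plate 10 mm thick, 30 mm long, 26 mm tall above the deck. It is thin along the tray's diagonal (x+y) and long along (y-x): grip it closing along (x+y), that is 45 degrees from the tray's x towards its y
- far_corner (a point): point of the tray at the corner farthest from the tab (at x -72, y -47, z 10 mm in the tray's frame): on the deck's underside, level with stack_top while nested; the tray pivots there when peeled
- stack_top (a point): centre of the top of the lower trays, 50 mm above the bench; z up
- stack: the lower nested trays (blue) on a steel base plate 170 x 130 x 10 mm, loose on the bench, 1.5 kg in all, 50 mm tall. Origin: centre of the underside. The tray's axes start parallel to its axes
- reader: fixed flat code reader, black, 160 x 120 mm (x, y), 40 mm tall. Origin: centre of the underside
- glass (a point): centre of the light blue glass window on the reader's top, 40 mm above the bench
- wash_bottle: white round bottle, 68 mm across, 170 mm tall, loose bystander, leave alone. Origin: centre of the underside
- stain_bottle: small amber bottle, 48 mm across, 90 mm tall, loose bystander, leave alone. Origin: centre of the underside
- kit_box: white test-kit box with a red band, 90 x 150 x 50 mm (x, y, z), loose bystander, leave alone. Origin: centre of the underside
- slide_box: flat blue box, 100 x 70 x 34 mm, loose bystander, leave alone. Origin: centre of the underside
- specimen_jar: small clear jar with a yellow cap, 44 mm across, 50 mm tall, loose bystander, leave alone. Origin: centre of the underside
- timer: white bench timer, 50 x 70 x 22 mm, loose bystander, leave alone. Origin: centre of the underside
Not all that is in view belongs to the job. What is shaped like the tray but green is not meant.

How it is judged (in metres and radians):
On the way, in this order (a step that is already met when the one before it is completed fails the run):
1. the cartridge is pressed flush into the recess while the tray is nested on the stack (z of cartridge in the frame of tray between 0.011 and 0.0162 m and distance between cartridge and recess below 0.005 m and angle between the z axis of cartridge and the z axis of tray, either way round below 0.08 rad and z of far_corner in the frame of stack_top below 0.004 m and z of tab_top in the frame of stack_top below 0.036 m), for 0.2 s.
2. the tab's corner is raised (tray tilted at least 4.5 degrees) while the opposite corner is still down, within 7 mm of its seat (angle between tray's own z axis and vertical above 0.078 rad and z of far_corner in the frame of stack_top below 0.007 m and z of tab_top in the frame of stack_top above 0.04 m), for 0.1 s.
At the end, for the whole second after the job is handed in: Tray held still by its tab, centred within 35 mm of the glass and its lower edge 60 to 150 mm above it, level within 10 degrees, clear of stack and reader; cartridge flush in the recess (about 2 mm), untouched by the fingers; stack within 30 mm of its start (z of cartridge in the frame of tray between 0.011 and 0.0162 m and distance between cartridge and recess below 0.005 m and angle between the z axis of cartridge and the z axis of tray, either way round below 0.08 rad and horizontal distance between tray and glass below 0.035 m and z of tray in the frame of glass between 0.06 and 0.15 m and angle between tray's own z axis and vertical below 0.175 rad and linear speed of tray below 0.03 m/s and angular speed of tray below 0.2 rad/s and contact force between the fingers and tray above 1 N and distance between the grasp point and tab_top below 0.04 m and contact force between tray and stack below 0.1 N and contact force between tray and reader below 0.1 N and contact force between the fingers and cartridge below 0.1 N and not (distance of stack from where it was at the start of the episode above 0.03 m or angle between stack's own z axis and vertical above 0.06 rad)); the arm keeps its last pose, push and grip.
It fails at once if the lower stack is dragged, lifted or tipped (more than 30 mm or 3.5 degrees) (distance of stack from where it was at the start of the episode above 0.03 m or angle between stack's own z axis and vertical above 0.06 rad).
It fails at once if a bystander is shifted by more than 30 mm (distance of any of wash_bottle, stain_bottle, kit_box, slide_box, specimen_jar, timer from where it was at the start of the episode above 0.03 m).
It also fails if it takes over 59 s, if anything falls off the work surface, if the arm or the gripper's body presses on something with over 40 N, if the wrist force passes 120 N, or if a joint passes its speed limit or range.

### The arm

A 7-joint arm with a two-finger parallel gripper is mounted at the origin on the work surface. World frame = base frame: x ahead of the robot, y to its left, z up, the work surface at z = 0. Lengths are in mm, angles in rad, forces in N, time in s.
With the tool pointing down it reaches from about 400 to 850 mm from the base axis. Payload 4.5 kg.
Tool frame: the origin (TCP) lies on the mounting face of the last link; the fingertips stand 173 mm ahead of it and the grasp point (between the pads) lies 155 mm ahead of it (arm.grip_depth is the distance from the TCP to the grasp point, in mm); z points along the fingers, y is the line along which they close (so a half turn about z gives the same grasp; the last joint's range is limited). The gripper opens to 85 mm and grips with 20 to 120 N. Pads are 22 mm wide; open, the fingers measure 114 mm over their backs; the gripper's body (76 mm by 85 mm) begins 54 mm behind the grasp point. The pads swing forward as they close: fully open they stand 13 mm farther back than shut.
Start: joints at [-1.254, 0.689, -0.195, 1.565, 0.157, 0.902, -0.215], TCP at [174.381, 600.191, 404.717] pointing down, gripper open.
Joint ranges: [-3.01, 3.01], [-0.46, 2.08], [-1.47, 1.51], [0.13, 2.56], [-1, 4.14], [0.04, 2.09], [-2.66, 2.66]. Speed limits (rad/s): [2.57, 2.57, 3.14, 3.14, 3.14, 3.14, 3.14].

### API

Orientations are given as a unit quaternion [w, x, y, z].
In Python, from bench import arm, imaging, order gives the robot as it stands. The module is installed in compiled form; this text tells all that it offers.
- The arm moves only by the tool send_rows, never from a script. Its argument "deltas" is a list of rows, each a list of 3 entries, a list of its own where there are three numbers: the shift along the tool's x, y, z in normalised numbers (1 is 1 m), then the turn about the tool's z in normalised numbers (1 is 60 degrees), then the opening, from -1 (shut) to 1 (fully open). A call has 1 to 8 rows; each row is the pose to reach, as a shift and turn from the pose commanded when the call began, along the tool's axes at that moment; what a row does not reach only later rows make up. A row lasts 1/8 s, in which the tool goes at most 62.5 mm and 10.7 degrees, less where a joint would pass 70% of its speed; a pose out of reach is approached as far as the arm can. No shift or turn number may pass 1 either way. A call with a gripper value outside its range is refused whole. The fingers move at their own pace and stop on an object; "squeeze" is the grip in N (left out, the last holds). Time passes only in rows, so rows that repeat a pose let the fingers close. It gives the time, the measured TCP pose, the force, the opening and the grip force at its end, in the units of the state.
- arm.observe(): the state, without advancing time (a new reading comes with each control period).
- imaging.grab_frame(name): name is "scene" or "top"; returns a dict with "img" (400x640x3 uint8, red, green, blue), "mtx" (3x3 intrinsics, pixels), "origin" and "attitude" of the camera in the world. Camera axes: x right, y up, looking along -z (the intrinsics and any distortion apply to the point x, -y, -z); pixel columns grow to the right and rows downward; lengths in mm; the calibration is good to about 2 mm. A picture is of the moment at which its call begins. There is no depth.
- order.close_job(): hands the job in; it is judged then, once.
The state is a dict: "clock": time; "joint_positions": joint angles; "qvel": joint speeds; "tau": joint torques, N m; "tcp_pos": TCP position; "ee_rot": TCP orientation; "wrist_force": force on the tool from outside, world axes, zero at the start; "torque": the same for the moment, N m; "width": finger opening in mm; "grasp_force": force on a finger pad.
Only numpy, scipy, OpenCV 4.12 (cv2) and the standard library are available. Lean on these libraries where they do the work, as an engineer would, in place of code of your own. Each camera call takes 0.05 s, during which the arm holds its last target. There are 200 camera calls.

## Working session

There is one attempt and no reset: what is moved stays moved. The work goes in short steps, Python scripts to look and compute and a tool call to move; the robot and the scene stay as the last step left them, time stands still between calls to the robot, and variables do not carry over. Pictures are saved under pics/ and viewed, at most 10 in all, crops included, and the job is handed in when it is done.

Besides the shell and the picture viewer there is one more tool, called after ">>>" by a JSON object that holds its "fn" and its "kwargs", one argument or row to a line. send_rows: Moves the arm, as the interface text tells. Its arguments: {"type":"object","properties":{"deltas":{"type":"array","items":{"type":"array"}},"squeeze":{"type":"number"}},"required":["deltas"]}

```bash
mkdir -p pics
cat > h.py <<'E'
import numpy as np,cv2
from scipy.spatial.transform import Rotation as R
from bench import arm,imaging,order
def q2R(q): return R.from_quat([q[1],q[2],q[3],q[0]]).as_matrix()
def grab(n,save=None):
    f=imaging.grab_frame(n)
    if save: cv2.imwrite('pics/'+save,f['img'][:,:,::-1])
    return f
def att(f):
    a=np.array(f['attitude'],float); return a if a.shape==(3,3) else q2R(a)
def ray(f,u,v):
    m=np.array(f['mtx']); d=np.array([(u-m[0,2])/m[0,0],-(v-m[1,2])/m[1,1],-1.])
    return np.array(f['origin'],float),att(f)@d
def onplane(f,u,v,z):
    o,d=ray(f,u,v); return o+d*(z-o[2])/d[2]
def proj(f,p):
    c=att(f).T@(np.array(p,float)-np.array(f['origin'])); m=np.array(f['mtx'])
    return np.array([m[0,0]*c[0]/-c[2]+m[0,2], m[1,1]*c[1]/c[2]+m[1,2]])
def tri(f1,p1,f2,p2):
    o1,d1=ray(f1,*p1);o2,d2=ray(f2,*p2)
    t=np.linalg.lstsq(np.c_[d1,-d2],o2-o1,rcond=None)[0]
    a=o1+t[0]*d1;b=o2+t[1]*d2
    return (a+b)/2,np.linalg.norm(a-b)
E
python3 - <<'E'
from h import *
for n in('top','scene'):
    f=grab(n,n+'0.png'); print({k:v for k,v in f.items() if k!='img'})
print(arm.observe(),arm.grip_depth)
E
```

```text
{'mtx': array([[506.70885388,   0.        , 323.59803728],
       [  0.        , 506.70885388, 203.89235988],
       [  0.        ,   0.        ,   1.        ]]), 'origin': array([ 430.17395509,   75.62367743, 1299.27702368]), 'attitude': array([-0.70004429, -0.01002922,  0.02512073,  0.71358697])}
{'mtx': array([[422.16405952,   0.        , 323.99113779],
       [  0.        , 422.16405952, 197.65970637],
       [  0.        ,   0.        ,   1.        ]]), 'origin': array([1118.40101282,  848.89478114,  727.97126898]), 'attitude': array([0.28520776, 0.16335121, 0.44995347, 0.83037028])}
{'clock': 0.1, 'joint_positions': array([-1.25422865,  0.68991849, -0.19456412,  1.56625442,  0.15731642,
        0.90253091, -0.21509002]), 'qvel': array([-0.00125472, -0.00267121,  0.00076602, -0.00307576,  0.00065055,
        0.00091614, -0.0003742 ]), 'tau': array([-3.16171805e-03, -5.40600336e+01, -1.27124067e+00, -1.58987993e+01,
        9.45174572e-03,  4.31306325e-03, -2.50058363e-06]), 'tcp_pos': array([174.30603649, 599.88423104, 403.94982401]), 'ee_rot': array([-6.44546025e-05,  1.40847766e-01,  9.90030894e-01, -8.55094352e-04]), 'wrist_force': array([0.10832513, 0.245625  , 0.23023116]), 'torque': array([-0.01142888,  0.01316453, -0.04295309]), 'grasp_force': 0.0, 'width': 85.42009816973734} 154.70000000000002
```

View pics/top0.png

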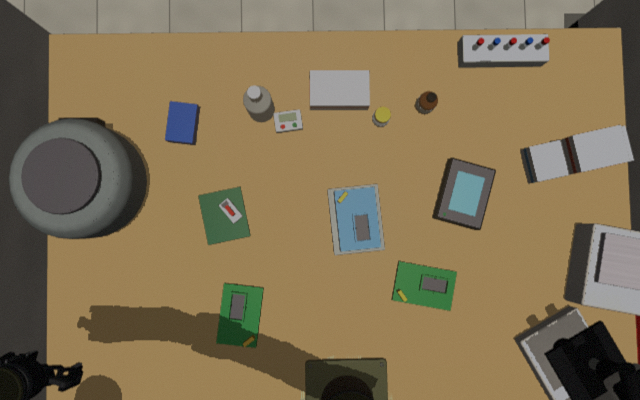

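View pics/scene0.png

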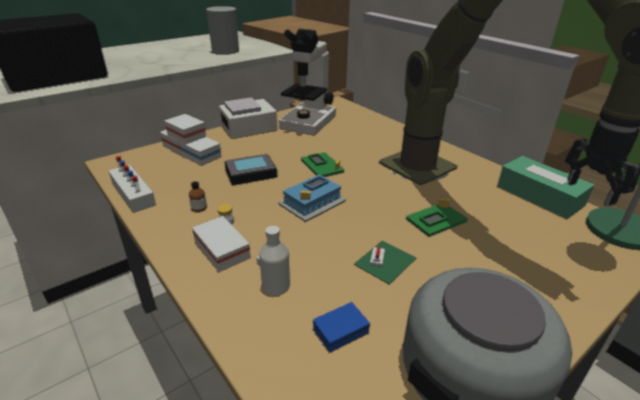

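The top view looks down with +x up and +y left. The blue tray is at about (356,219), its tab at (343,197) and recess at (362,227). The cartridge is at (230,210) on the pad and the reader glass at (466,195).

Run:
```python
from h import *
t=cv2.imread('pics/top0.png');s=cv2.imread('pics/scene0.png')
def cr(i,u,v,w,h,k): return cv2.resize(i[v:v+h,u:u+w],(w*k,h*k),interpolation=cv2.INTER_CUBIC)
a=cr(t,322,180,66,50,6);b=cr(t,322,208,66,50,6)
A=cr(t,322,178,66,80,4);B=cr(t,195,183,66,66,4);C=cr(s,275,170,76,50,5);D=cr(s,350,235,70,50,5)
W=np.zeros((600,800,3),np.uint8)
for im,x,y in((A,0,0),(B,0,330),(C,400,0),(D,400,300)):W[y:y+im.shape[0],x:x+im.shape[1]]=im[:600-y,:800-x]
cv2.imwrite('pics/crops.png',W)
f=imaging.grab_frame('top');g=imaging.grab_frame('scene')
import pickle;pickle.dump((f,g),open('f0.pkl','wb'))
for n,F,boxes in(('top',f,{'tray':(322,178,66,80),'cart':(195,183,66,66),'reader':(430,150,70,85)}),('scene',g,{'tray':(275,170,76,50),'cart':(350,235,70,50),'reader':(220,150,60,35)})):
  hsv=cv2.cvtColor(F['img'],cv2.COLOR_RGB2HSV)
  for nm,(u,v,w,h) in boxes.items():
    H=hsv[v:v+h,u:u+w].astype(int);h_,s_,v_=H[...,0],H[...,1],H[...,2]
    ms={'tray':{'blue':(h_>90)&(h_<120)&(s_>90),'yel':(h_>20)&(h_<35)&(s_>110)&(v_>90),'grey':(s_<70)&(v_<140)},
        'cart':{'red':((h_<8)|(h_>170))&(s_>110),'white':(s_<50)&(v_>130),'green':(h_>45)&(h_<90)&(s_>60)},
        'reader':{'glass':(h_>80)&(h_<110)&(s_>40)&(v_>110),'dark':v_<80}}[nm]
    for k,m in ms.items():
      c,_=cv2.findContours(m.astype(np.uint8),cv2.RETR_EXTERNAL,cv2.CHAIN_APPROX_NONE)
      c=max(c,key=cv2.contourArea) if c else None
      if c is None: print(n,nm,k,'none');continue
      (x,y),wh,an=cv2.minAreaRect(c);mm=np.zeros(m.shape,np.uint8);cv2.drawContours(mm,[c],-1,1,-1);M=cv2.moments(mm&m.astype(np.uint8) if k!='white' else mm,True)
      print(n,nm,k,'rect',np.round([x+u,y+v,*wh,an],2),'cen',np.round([M['m10']/M['m00']+u,M['m01']/M['m00']+v],2),M['m00'])
```

```text
top tray blue rect [357.1  218.88  58.53  38.87  83.66] cen [358.42 219.9 ] 1447.0
top tray yel rect [342.11 196.99   3.28  11.4   38.66] cen [342.13 196.95] 38.0
top tray grey rect [361.73 227.21  25.7   13.45  83.99] cen [361.65 227.18] 345.0
top cart red rect [229.25 209.75  11.31   3.54  45.  ] cen [229.23 209.82] 44.0
top cart white rect [229.98 210.18  23.3   11.52  50.19] cen [231.18 211.38] 177.0
top cart green rect [223.9  215.52  50.01  42.36  78.69] cen [222.67 216.47] 1775.0
top reader glass rect [466.1  193.03  28.1   40.52  14.74] cen [466.1  193.05] 1132.0
top reader dark rect [463.64 193.6   49.86  63.32  14.93] cen [452.72 198.35] 548.0
scene tray blue rect [311.99 193.97  29.83  54.73  64.29] cen [311.91 194.86] 1137.0
scene tray yel rect [305. 192.   2.   8.  90.] cen [305.47 192.32] 19.0
scene tray grey rect [311.95 201.07  34.85  66.11  82.87] cen [312.02 206.8 ] 450.0
scene cart red rect [377.52 252.4    2.75   9.22  11.31] cen [377.71 251.67] 24.0
scene cart white rect [381.15 255.55   5.69  15.5   18.43] cen [381.11 255.29] 66.0
scene cart green rect [384.64 260.75  49.39  35.43  29.48] cen [386.65 262.8 ] 1094.0
scene reader glass rect [249.95 163.18  10.52  31.4   80.54] cen [249.78 163.26] 320.0
scene reader dark rect [249.86 175.17  52.18  21.26   5.95] cen [250.29 175.12] 545.0
```

View pics/crops.png

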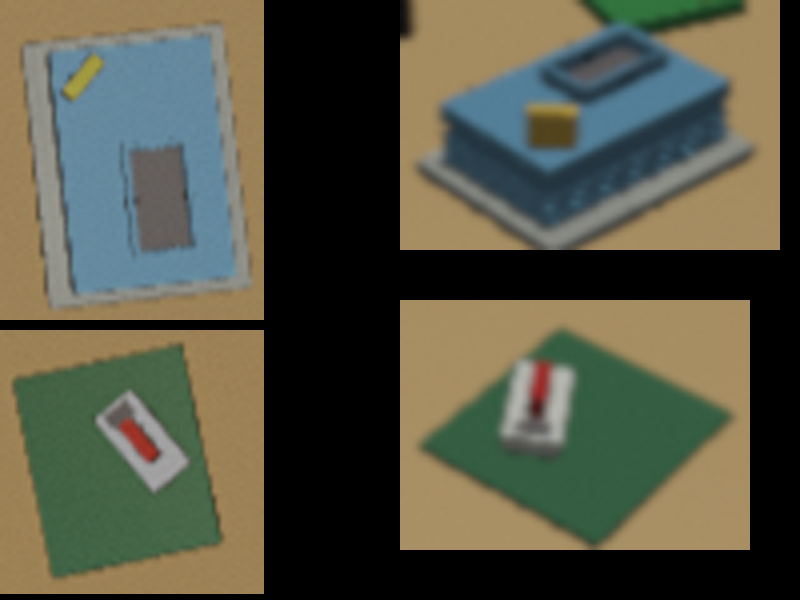

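The crops show the tab at the tray's upper left, the recess lower right, and the rib running diagonally along the cartridge. Next I'll turn these into world points.

```bash
cat >> h.py <<'E'
MS={'blue':lambda h,s,v:(h>95)&(h<118)&(s>80)&(v>110),'yel':lambda h,s,v:(h>20)&(h<35)&(s>120)&(v>100),'grey':lambda h,s,v:(s<70)&(v<135),
'red':lambda h,s,v:((h<8)|(h>170))&(s>110),'white':lambda h,s,v:(s<60)&(v>130),'green':lambda h,s,v:(h>45)&(h<90)&(s>60),'glass':lambda h,s,v:(h>80)&(h<110)&(s>40)&(v>110)}
def meas(F,box,k,K=6):
    u,v,w,h=box
    im=cv2.resize(F['img'][v:v+h,u:u+w],(w*K,h*K),interpolation=cv2.INTER_CUBIC)
    H=cv2.cvtColor(im,cv2.COLOR_RGB2HSV).astype(int);m=MS[k](H[...,0],H[...,1],H[...,2]).astype(np.uint8)
    c,_=cv2.findContours(m,cv2.RETR_EXTERNAL,cv2.CHAIN_APPROX_NONE);c=max(c,key=cv2.contourArea)
    f=lambda p:(np.array(p)+.5)/K-.5+[u,v]
    M=cv2.moments(c);r=cv2.minAreaRect(c)
    return f([M['m10']/M['m00'],M['m01']/M['m00']]),f(r[0]),f(cv2.boxPoints(r))
def world(F,box,k,z):
    ce,rc,bp=meas(F,box,k)
    P=np.array([onplane(F,*p,z)[:2] for p in bp]);e1,e2=P[1]-P[0],P[2]-P[1]
    L=[np.linalg.norm(e1),np.linalg.norm(e2)];e=e1 if L[0]>L[1] else e2
    print(k,'cen',onplane(F,*ce,z)[:2].round(1),'rect',onplane(F,*rc,z)[:2].round(1),'size',np.round(L,1),'yaw',round(np.degrees(np.arctan2(e[1],e[0]))%180,1))
E
python3 - <<'E'
from h import *
import pickle;f,g=pickle.load(open('f0.pkl','rb'))
T=(322,178,66,80);C=(195,183,66,66);Rd=(430,150,70,85)
for b,k,z in((T,'blue',54),(T,'yel',80),(T,'grey',54),(C,'white',17),(C,'red',31),(C,'green',5),(Rd,'glass',40)): world(f,b,k,z)
Ts=(275,170,76,50);Cs=(350,235,70,50);Rs=(220,150,60,35)
print('scene')
for b,k,z in((Cs,'green',5),(Rs,'glass',40),(Cs,'white',17),(Cs,'red',25)): world(g,b,k,z)
# yellow top in both
print('tri')
for nm,bt,bs,k in(('yel',T,Ts,'yel'),('red',C,Cs,'red'),('white',C,Cs,'white'),('glass',Rd,Rs,'glass'),('green',C,Cs,'green')):
    print(nm,[x.round(1) if hasattr(x,'round') else x for x in tri(f,meas(f,bt,k)[0],g,meas(g,bs,k)[0])])
# recess: grey in scene crop
print('grey',tri(f,meas(f,T,'grey')[0],g,meas(g,(300,172,38,22),'grey')[0]))
# collar/tray far corners
E
```

```text
blue cen [451.7 -34.4] rect [453.8 -33.1] size [ 98.9 147.1] yaw 4.8
yel cen [506.7   3.6] rect [506.8   3.7] size [28.7  8. ] yaw 138.9
grey cen [432.8 -44.1] rect [432.9 -44.2] size [33.9 63.4] yaw 4.9
white cen [478.6 281.2] rect [482.  284.2] size [29.7 59.5] yaw 39.0
red cen [482.3 283.5] rect [482.3 283.4] size [10.  30.6] yaw 38.7
green cen [469.6 301.8] rect [469.6 301.8] size [108.4 127.8] yaw 11.0
glass cen [ 513.  -309.7] rect [ 513.  -309.7] size [102.7  71.6] yaw 163.4
scene
green cen [476.8 314.3] rect [475.2 305.3] size [143. 146.] yaw 96.9
glass cen [ 515.4 -306.4] rect [ 514.5 -306.3] size [112.7  80.1] yaw 164.0
white cen [478.2 293.9] rect [479.2 294.6] size [62.4 15.9] yaw 34.4
red cen [482.1 284.1] rect [483.6 285.3] size [40.8  7.6] yaw 41.0
tri
yel [array([506.8,   3.5,  74.4]), np.float64(0.7)]
red [array([482.5, 284.4,  25.4]), np.float64(0.0)]
white [array([475.6, 285.6,  10.1]), np.float64(9.2)]
glass [array([ 513.2, -310.5,   37.5]), np.float64(0.1)]
green [array([468.6, 305.1,  -5.9]), np.float64(3.8)]
grey (array([432.97693506, -43.84528194,  58.74946768]), np.float64(0.5185438293043045))
```

```bash
cat >> h.py <<'E'
def mv(x,y,z,yaw):
    "grasp point target (mm), closing axis yaw (deg) -> tool delta m, turn deg"
    s=arm.observe();Rm=q2R(s['ee_rot']);gp=s['tcp_pos']+Rm[:,2]*arm.grip_depth
    d=Rm.T@(np.array([x,y,z])-gp);ty=np.degrees(np.arctan2(Rm[1,1],Rm[0,1]))
    t=-((yaw-ty+90)%180-90)
    print('gp',gp.round(1),'yaw',round(ty,1),'tilt',np.degrees(np.arccos(-Rm[2,2])).round(2),'d',(d/1000).round(4),'turn',t.round(1),'F',s['wrist_force'].round(1),'w',round(s['width'],1),'gf',s['grasp_force'],'t',s['clock'],'j7',s['joint_positions'][6].round(2))
E
python3 -c "
from h import *
mv(482.2,283.7,110,128.9)"
```

```text
gp [174.3 599.8 249.5] yaw 73.8 tilt 0.06 d [-0.3839 -0.2176  0.1397] turn -55.1 F [-0.7 -0.5 -0.9] w 85.3 gf 0.0 t 0.2 j7 -0.22
```

The rows are not in the units I measure in: turns go in shares of 60 degrees. I convert before sending: -55.1 degrees is -0.9183.

>>> {"fn": "send_rows", "kwargs": {
  "deltas": [
    [[-0.05,-0.03,0.02],-0.1333,0.2],
    [[-0.1,-0.06,0.04],-0.2667,0.2],
    [[-0.15,-0.085,0.06],-0.4,0.2],
    [[-0.2,-0.113,0.08],-0.5333,0.2],
    [[-0.25,-0.14,0.1],-0.6667,0.2],
    [[-0.3,-0.17,0.115],-0.7833,0.2],
    [[-0.345,-0.196,0.13],-0.9183,0.2],
    [[-0.384,-0.2176,0.1397],-0.9183,0.2]
  ],
  "squeeze": 40
}}

```text
clock: 1.2
tcp_pos: [483.9, 281.8, 264.0]
ee_rot: [-0.001, -0.333, 0.943, -0.0]
wrist_force: [0.4, 0.2, 0.6]
width: 51.2
grasp_force: 0.0
```

```bash
python3 -c "
from h import *
mv(482.2,283.7,45,128.9)"
```

```text
gp [483.8 281.7 109.3] yaw 128.9 tilt 0.07 d [-0.0001  0.0026  0.0643] turn -0.0 F [0.4 0.2 0.6] w 51.2 gf 0.0 t 1.2 j7 1.05
```

>>> {"fn": "send_rows", "kwargs": {
  "deltas": [
    [[0,0.0026,0.03],0,0.0],
    [[0,0.0026,0.06],0,0.0],
    [[0,0.0026,0.064],0,-0.3],
    [[0,0.0026,0.064],0,-0.3]
  ]
}}

```text
clock: 1.7
tcp_pos: [480.8, 286.4, 201.4]
ee_rot: [0.0, -0.333, 0.943, 0.0]
wrist_force: [0.0, 0.1, -0.4]
width: 29.9
grasp_force: 0.0
```

Run:
```python
from h import *
mv(482.2,283.7,37.5,128.9)
f=grab('scene');g=grab('top')
W=np.hstack([cv2.resize(f['img'][180:300,320:440],(400,400),interpolation=2),cv2.resize(g['img'][160:260,180:280],(400,400),interpolation=2)])
cv2.imwrite('pics/a.png',W[:,:,::-1])
```

```text
gp [480.9 286.5  46.7] yaw 128.9 tilt 0.02 d [ 0.0007 -0.003   0.0092] turn 0.0 F [ 0.   0.1 -0.4] w 29.9 gf 0.0 t 1.7 j7 0.97
```

View pics/a.png

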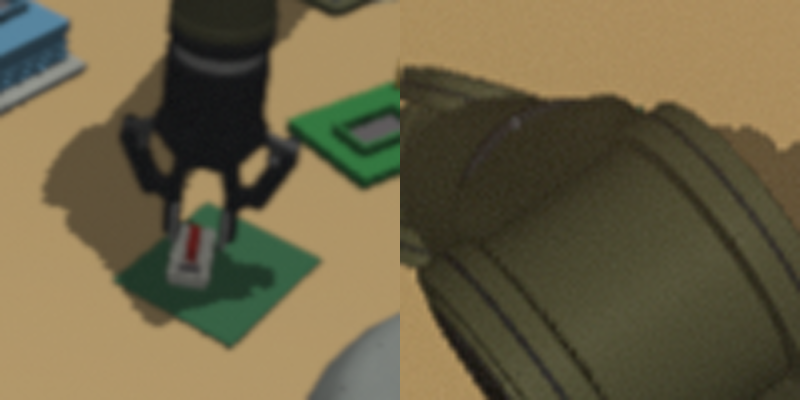

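The fingers straddle the red rib (left panel near (195,245)); in the top view the arm hides it. I'll descend and grip.

>>> {"fn": "send_rows", "kwargs": {
  "deltas": [
    [[0.0007,-0.003,0],0,-0.3],
    [[0.0007,-0.003,0.005],0,-0.3],
    [[0.0007,-0.003,0.008],0,-0.3],
    [[0.0007,-0.003,0.008],0,-0.3]
  ]
}}

```text
clock: 2.3
tcp_pos: [482.0, 283.3, 192.7]
ee_rot: [-0.0, -0.333, 0.943, -0.0]
wrist_force: [1.1, -0.0, -0.2]
width: 29.8
grasp_force: 0.0
```

```bash
python3 -c "
from h import *
mv(482.2,283.7,37.5,128.9)"
```

```text
gp [481.9 283.3  38. ] yaw 128.9 tilt 0.03 d [-0.0005  0.0002  0.0005] turn 0.0 F [ 1.1 -0.  -0.2] w 29.8 gf 0.0 t 2.3 j7 0.97
```

>>> {"fn": "send_rows", "kwargs": {
  "deltas": [
    [[0,0,0],0,-1],
    [[0,0,0],0,-1],
    [[0,0,0],0,-1],
    [[0,0,0],0,-1]
  ]
}}

```text
clock: 2.8
tcp_pos: [482.1, 283.4, 193.1]
ee_rot: [0.0, -0.333, 0.943, 0.0]
wrist_force: [0.5, 0.7, -0.1]
width: 8.9
grasp_force: 42.2
```

```bash
python3 -c "
from h import *
mv(433,-44,125,94.9)"
```

```text
gp [482.2 283.4  38.4] yaw 128.9 tilt 0.02 d [ 0.2439 -0.224  -0.0867] turn 34.0 F [ 0.5  0.7 -0.1] w 8.9 gf 42.19968616962433 t 2.8 j7 0.97
```

Converted, 34 degrees is 0.5667.

>>> {"fn": "send_rows", "kwargs": {
  "deltas": [
    [[0,0,-0.04],0,-1],
    [[0.02,-0.02,-0.075],0.0667,-1],
    [[0.06,-0.055,-0.0867],0.1667,-1],
    [[0.1,-0.09,-0.0867],0.2833,-1],
    [[0.14,-0.127,-0.0867],0.4,-1],
    [[0.18,-0.164,-0.0867],0.5167,-1],
    [[0.22,-0.2,-0.0867],0.5667,-1],
    [[0.2439,-0.224,-0.0867],0.5667,-1]
  ]
}}

```text
clock: 3.8
tcp_pos: [432.0, -46.7, 279.7]
ee_rot: [-0.001, -0.041, 0.999, -0.001]
wrist_force: [0.9, 0.3, -0.1]
width: 8.7
grasp_force: 42.1
```

Run:
```python
from h import *
mv(433,-44,120,94.9)
f=grab('scene');g=grab('top')
W=np.hstack([cv2.resize(f['img'][130:230,260:360],(400,400),interpolation=2),cv2.resize(g['img'][165:265,310:410],(400,400),interpolation=2)])
cv2.imwrite('pics/b.png',W[:,:,::-1])
```

```text
gp [431.8 -47.  125. ] yaw 94.7 tilt 0.11 d [-0.0014  0.0029  0.005 ] turn -0.2 F [ 0.9  0.3 -0.1] w 8.7 gf 42.11537003517151 t 3.8 j7 0.99
```

View pics/b.png

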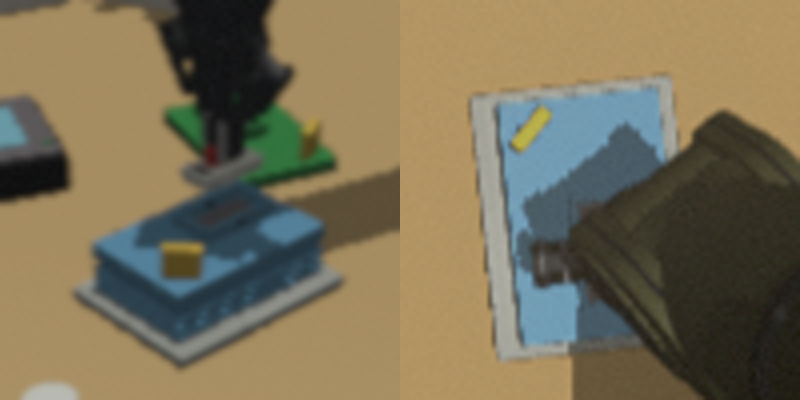

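The cartridge is held upright just above the recess (left panel, about (220,165)), with the recess at (220,210). I'll correct, lower to a hover and compare again.

Converted, -0.2 degrees is -0.0033.

>>> {"fn": "send_rows", "kwargs": {
  "deltas": [
    [[-0.0014,0.0029,0.01],-0.0033,-1],
    [[-0.0014,0.0029,0.018],-0.0033,-1],
    [[-0.0014,0.0029,0.018],-0.0033,-1],
    [[-0.0014,0.0029,0.018],-0.0033,-1]
  ]
}}

```text
clock: 4.4
tcp_pos: [434.1, -40.4, 261.5]
ee_rot: [-0.0, -0.045, 0.999, 0.0]
wrist_force: [-0.0, 0.1, -0.0]
width: 8.4
grasp_force: 42.1
```

Run:
```python
from h import *
mv(433,-44,105,94.9)
f=grab('scene');s=arm.observe();gp=s['tcp_pos']+q2R(s['ee_rot'])[:,2]*arm.grip_depth
K=8;u0,v0,w,h=280,155,75,62
im=cv2.resize(f['img'][v0:v0+h,u0:u0+w],(w*K,h*K),interpolation=cv2.INTER_CUBIC)[:,:,::-1].copy()
def box(c,yaw,L,W,z,col):
    a=np.radians(yaw);P=[c[:2]+np.array([[np.cos(a),-np.sin(a)],[np.sin(a),np.cos(a)]])@[x*L/2,y*W/2] for x,y in((1,1),(1,-1),(-1,-1),(-1,1))]
    q=np.array([(proj(f,[*p,z])-[u0,v0]+.5)*K-.5 for p in P]);cv2.polylines(im,[np.int32(q)],True,col,1)
zu=gp[2]-33.4
box(gp,4.9,60,30,zu+12,(0,0,255));box(gp,4.9,57,27,zu,(0,0,255))
c=np.array([432.9,-44.1]);box(c,4.9,71,41,66,(0,255,255));box(c,4.9,63,33,66,(0,255,255));box(np.array([454,-34]),4.9,150,100,54,(0,255,0))
cv2.imwrite('pics/c.png',im)
```

```text
gp [434.1 -40.4 106.8] yaw 95.2 tilt 0.03 d [ 0.0014 -0.0035  0.0018] turn 0.3 F [-0.   0.1 -0. ] w 8.4 gf 42.13381469249725 t 4.4 j7 0.97
```

View pics/c.png

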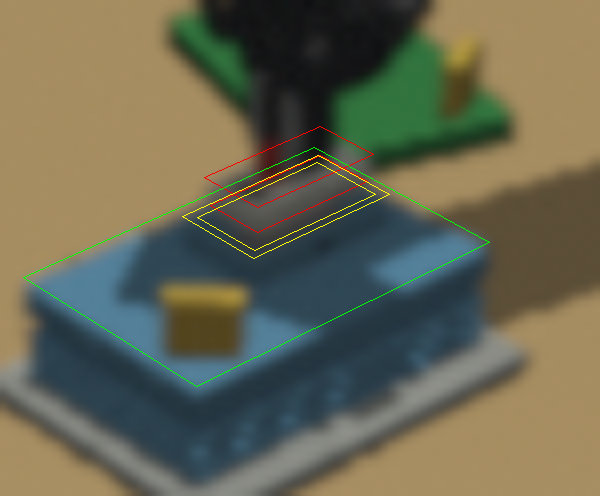

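The tray and cartridge outlines are both offset about 1 px in the same direction, so their relative alignment holds. I'll correct xy and lower.

Converted, 0.3 degrees is 0.005.

>>> {"fn": "send_rows", "kwargs": {
  "deltas": [
    [[0.0014,-0.0035,0.001],0.005,-1],
    [[0.0014,-0.0035,0.001],0.005,-1],
    [[0.0014,-0.0035,0.001],0.005,-1],
    [[0.0014,-0.0035,0.001],0.005,-1]
  ]
}}

```text
clock: 4.95
tcp_pos: [433.1, -44.8, 260.7]
ee_rot: [0.0, -0.042, 0.999, 0.0]
wrist_force: [-0.0, 0.3, -0.2]
width: 8.6
grasp_force: 42.1
```

```bash
python3 -c "
from h import *
mv(433,-44,98,94.9)"
```

```text
gp [433.1 -44.7 106. ] yaw 94.8 tilt 0.02 d [0.     0.0007 0.008 ] turn -0.1 F [-0.   0.3 -0.2] w 8.6 gf 42.13407218456268 t 4.95 j7 0.97
```

>>> {"fn": "send_rows", "kwargs": {
  "deltas": [
    [[0,0.0005,0.004],0,-1],
    [[0,0.0005,0.007],0,-1],
    [[0,0.0005,0.009],0,-1],
    [[0,0.0005,0.009],0,-1]
  ]
}}

```text
clock: 5.45
tcp_pos: [432.9, -44.2, 251.5]
ee_rot: [-0.0, -0.042, 0.999, -0.0]
wrist_force: [-0.2, -0.0, -0.0]
width: 8.4
grasp_force: 42.1
```

```bash
python3 -c "
from h import *
mv(433,-44,88,94.9)"
```

```text
gp [432.9 -44.2  96.8] yaw 94.8 tilt 0.03 d [-0.0001  0.0002  0.0088] turn -0.1 F [-0.2 -0.  -0. ] w 8.4 gf 42.13367164134979 t 5.45 j7 0.95
```

Now 2.6 mm into the recess with no side force. I'll press on.

>>> {"fn": "send_rows", "kwargs": {
  "deltas": [
    [[0,0,0.002],0,-1],
    [[0,0,0.004],0,-1],
    [[0,0,0.005],0,-1],
    [[0,0,0.005],0,-1]
  ]
}}

```text
clock: 5.95
tcp_pos: [433.0, -44.2, 246.6]
ee_rot: [-0.0, -0.042, 0.999, 0.0]
wrist_force: [0.1, 0.9, -1.0]
width: 8.8
grasp_force: 42.1
```

>>> {"fn": "send_rows", "kwargs": {
  "deltas": [
    [[0,0,0.002],0,-1],
    [[0,0,0.004],0,-1],
    [[0,0,0.005],0,-1],
    [[0,0,0.005],0,-1]
  ]
}}

```text
clock: 6.45
tcp_pos: [433.1, -44.1, 242.0]
ee_rot: [0.0, -0.042, 0.999, 0.0]
wrist_force: [0.1, 1.1, 5.8]
width: 8.9
grasp_force: 42.9
```

```bash
python3 -c "
from h import *
mv(433,-44,87,94.9)"
```

```text
gp [433.2 -44.1  87.3] yaw 94.8 tilt 0.05 d [0.0002 0.0002 0.0003] turn -0.1 F [0.1 1.1 5.8] w 8.9 gf 42.91443228721619 t 6.45 j7 0.94
```

>>> {"fn": "send_rows", "kwargs": {
  "deltas": [
    [[0,0,0.001],0,-1],
    [[0,0,0.0015],0,-1],
    [[0,0,0.002],0,-1],
    [[0,0,0.002],0,-1]
  ]
}}

```text
clock: 6.95
tcp_pos: [432.7, -44.0, 241.9]
ee_rot: [0.001, -0.042, 0.999, -0.0]
wrist_force: [-2.8, 1.9, 33.8]
width: 8.5
grasp_force: 46.4
```

```bash
python3 -c "
from h import *
mv(433,-44,87,94.9)"
```

```text
gp [433.2 -44.1  87.2] yaw 94.8 tilt 0.17 d [0.0002 0.0001 0.0002] turn -0.1 F [-2.8  1.9 33.8] w 8.5 gf 46.43706500530243 t 6.95 j7 0.94
```

Force rose to 34 N with no travel at the expected floor height, so the cartridge is home. I'll relax, release and lift.

>>> {"fn": "send_rows", "kwargs": {
  "deltas": [
    [[0,0,-0.0015],0,-1],
    [[0,0,-0.002],0,-1],
    [[0,0,-0.002],0,-0.4],
    [[0,0,-0.002],0,-0.3],
    [[0,0,-0.002],0,-0.3],
    [[0,0,-0.03],0,-0.3],
    [[0,0,-0.07],0,-0.3],
    [[0,0,-0.1],0,-0.3]
  ]
}}

```text
clock: 7.95
tcp_pos: [432.8, -44.4, 340.9]
ee_rot: [0.0, -0.042, 0.999, 0.0]
wrist_force: [0.3, 0.0, -0.2]
width: 29.9
grasp_force: 0.0
```

```bash
python3 -c "
from h import *
mv(470,140,187,50)"
```

```text
gp [432.8 -44.3 186.2] yaw 94.8 tilt 0.01 d [-0.0524  0.1806 -0.0008] turn 44.8 F [ 0.3  0.  -0.2] w 29.9 gf 0.0 t 7.95 j7 1.07
```

Converted, 44.8 degrees is 0.7467.

>>> {"fn": "send_rows", "kwargs": {
  "deltas": [
    [[-0.013,0.045,0],0.15,-0.3],
    [[-0.026,0.09,0],0.3,-0.3],
    [[-0.039,0.135,0],0.45,-0.3],
    [[-0.052,0.18,0],0.6,-0.3],
    [[-0.052,0.18,0],0.7467,-0.3],
    [[-0.052,0.18,0],0.7467,-0.3]
  ]
}}

```text
clock: 8.7
tcp_pos: [469.4, 139.8, 339.4]
ee_rot: [-0.0, 0.341, 0.94, -0.001]
wrist_force: [0.1, -0.2, -0.1]
width: 29.6
grasp_force: 0.0
```

Run:
```python
from h import *
f=grab('top');g=grab('scene')
T=(322,178,66,80)
for k,z in(('yel',80),('red',80),('white',66),('blue',54)):
    world(f,T if k!='white' else (345,205,30,42),k,z)
W=np.hstack([cv2.resize(f['img'][178:258,318:398],(400,400),interpolation=2),cv2.resize(g['img'][160:220,280:340],(400,400),interpolation=2)])
cv2.imwrite('pics/d.png',W[:,:,::-1])
mv(506.8,3.5,110,50)
```

```text
yel cen [506.8   3.5] rect [506.8   3.7] size [28.7  8. ] yaw 138.8
red cen [433.2 -43.2] rect [433.1 -43.1] size [ 9.7 27.7] yaw 4.2
white cen [433.1 -43.3] rect [432.9 -43.4] size [33.1 62.6] yaw 5.0
blue cen [451.6 -34.2] rect [453.9 -32.9] size [ 99.3 147.6] yaw 4.9
gp [469.4 138.6 184.8] yaw 50.1 tilt 0.07 d [-0.1153 -0.0796  0.0749] turn 0.1 F [-0.3 -0.1  1.2] w 29.9 gf 0.0 t 8.8 j7 0.26
```

View pics/d.png

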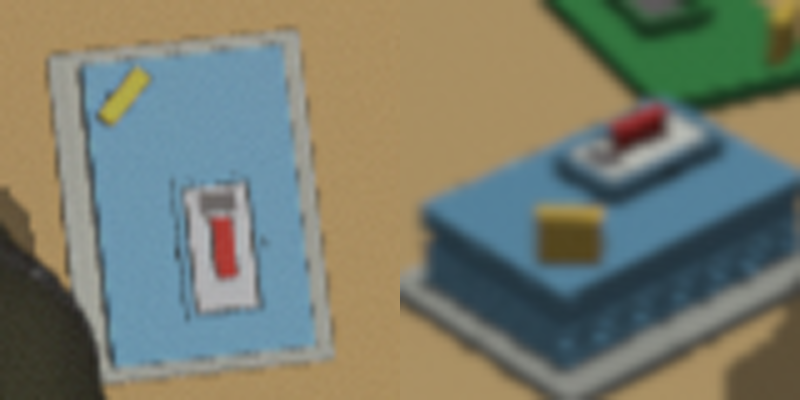

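The cartridge sits flush in the collar: red rib over the recess at left (225,245), white shoulders level with the collar at right. Next is the tab.

Converted, 0.5 degrees is 0.0083.

>>> {"fn": "send_rows", "kwargs": {
  "deltas": [
    [[-0.04,-0.027,0.015],0.0083,-0.3],
    [[-0.08,-0.055,0.03],0.0083,-0.3],
    [[-0.115,-0.08,0.05],0.0083,-0.3],
    [[-0.115,-0.08,0.07],0.0083,-0.3],
    [[-0.115,-0.08,0.07],0.0083,-0.3],
    [[-0.115,-0.08,0.07],0.0083,-0.3]
  ],
  "squeeze": 22
}}

```text
clock: 9.55
tcp_pos: [506.4, 4.5, 270.2]
ee_rot: [0.0, 0.346, 0.938, 0.0]
wrist_force: [-0.3, 1.3, 0.2]
width: 29.9
grasp_force: 0.0
```

```bash
python3 -c "
from h import *
mv(506.8,3.1,82,49.5)"
```

```text
gp [506.4   4.7 115.5] yaw 49.6 tilt 0.04 d [-0.0013 -0.001   0.0335] turn 0.1 F [-0.3  1.3  0.2] w 29.9 gf 0.0 t 9.55 j7 0.45
```

>>> {"fn": "send_rows", "kwargs": {
  "deltas": [
    [[-0.0013,-0.001,0.015],0,-0.3],
    [[-0.0013,-0.001,0.028],0,-0.3],
    [[-0.0013,-0.001,0.0335],0,-0.3],
    [[-0.0013,-0.001,0.0335],0,-0.3],
    [[-0.0013,-0.001,0.0335],0,-1],
    [[-0.0013,-0.001,0.0335],0,-1],
    [[-0.0013,-0.001,0.0335],0,-1],
    [[-0.0013,-0.001,0.0335],0,-1]
  ]
}}

```text
clock: 10.55
tcp_pos: [507.1, 2.7, 236.5]
ee_rot: [0.0, 0.346, 0.938, 0.0]
wrist_force: [1.4, 0.3, 1.5]
width: 9.3
grasp_force: 25.9
```

```bash
python3 -c "
from h import *
mv(506.8,3.1,82,49.5);print(arm.observe()['torque'])"
```

```text
gp [507.3   2.7  81.8] yaw 49.5 tilt 0.07 d [ 0.0006 -0.     -0.0002] turn -0.0 F [1.4 0.3 1.5] w 9.3 gf 25.91911017894745 t 10.55 j7 0.44
[ 0.02157802 -0.13248845 -0.11967257]
```

>>> {"fn": "send_rows", "kwargs": {
  "deltas": [
    [[0,0,-0.002],0,-1],
    [[0,-0.0004,-0.004],0,-1],
    [[0,-0.0008,-0.006],0,-1],
    [[0,-0.0008,-0.006],0,-1]
  ]
}}

```text
clock: 11.05
tcp_pos: [506.1, 2.1, 242.2]
ee_rot: [-0.0, 0.346, 0.938, 0.0]
wrist_force: [0.1, 0.7, -4.5]
width: 9.2
grasp_force: 29.2
```

Run:
```python
from h import *
mv(506.8,3.1,82,49.5);print(arm.observe()['torque'])
g=grab('scene')
cv2.imwrite('pics/e.png',cv2.resize(g['img'][150:225,270:360],(720,600),interpolation=2)[:,:,::-1])
```

```text
gp [506.    2.2  87.5] yaw 49.5 tilt 0.02 d [0.     0.0012 0.0055] turn 0.0 F [ 0.1  0.7 -4.5] w 9.2 gf 29.15330364368856 t 11.05 j7 0.44
[ 0.46839365 -0.40474096  0.04482983]
```

View pics/e.png

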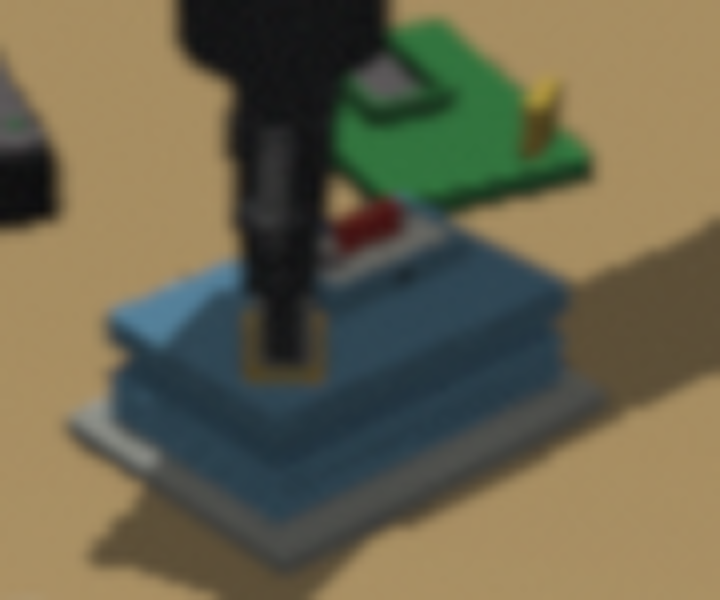

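The fingers hold the tab at (285,345) and the tray's front corner looks raised above the stack. I'll quantify the tilt from edge shifts against the first frame.

Run:
```python
from h import *
import pickle
_,f0=pickle.load(open('f0.pkl','rb'));g=grab('scene')
def chr_(F):
    i=F['img'].astype(float);return i[...,2]/(i.sum(2)+1)   # blue chromaticity, shadow tolerant
a,b=chr_(f0),chr_(g)
def top(c,u):
    p=c[165:215,u];i=np.argmax(p>.38);return 165+i-1+(.38-p[i-1])/(p[i]-p[i-1])
for u in(285,287,290,293,330,333,336,338,340): print(u,round(top(a,u),2),round(top(b,u),2))
# local scale: px per mm in z at corners, and tray corners
for l in((75,50),(-75,50),(75,-50),(-75,-50)):
    an=np.radians(4.9);x=454+l[0]*np.cos(an)-l[1]*np.sin(an);y=-34+l[0]*np.sin(an)+l[1]*np.cos(an)
    print(l,proj(g,[x,y,54]).round(1),(proj(g,[x,y,54])-proj(g,[x,y,64])).round(2))
```

```text
285 189.8 188.4
287 188.97 187.74
290 187.72 186.33
293 186.3 185.0
330 180.84 180.74
333 182.59 182.28
336 183.99 183.76
338 185.04 184.78
340 144.24 143.35
(75, 50) [304.1 202.8] [0.04 2.9 ]
(-75, 50) [340.8 184.9] [-0.12  2.78]
(75, -50) [282.5 189.3] [0.13 2.82]
(-75, -50) [318.9 173.1] [-0.02  2.7 ]
```

The +x corner is up 4.8 mm, the −x/+y corner 0.9 mm and the far corner about 0, so it is peeling properly. I'll continue.

>>> {"fn": "send_rows", "kwargs": {
  "deltas": [
    [[0,0,-0.002],0,-1],
    [[0,-0.0004,-0.004],0,-1],
    [[0,-0.0008,-0.006],0,-1],
    [[0,-0.0008,-0.006],0,-1],
    [[0,-0.0008,-0.006],0,-1]
  ]
}}

```text
clock: 11.78
tcp_pos: [505.7, 1.4, 248.3]
ee_rot: [0.0, 0.346, 0.938, -0.0]
wrist_force: [0.7, 0.4, -2.6]
width: 9.2
grasp_force: 25.6
```

```bash
cat >> h.py <<'E'
def tilt():
    import pickle
    _,f0=pickle.load(open('f0.pkl','rb'));g=grab('scene')
    c=lambda F:F['img'][...,2]/(F['img'].astype(float).sum(2)+1)
    a,b=c(f0),c(g)
    def top(c,u):
        p=c[165:215,u];i=np.argmax(p>.38);return 165+i-1+(.38-p[i-1])/(p[i]-p[i-1])
    print('rise',[(u,round((top(a,u)-top(b,u))*3.55,1)) for u in(285,287,290,293,330,333,336,338)],arm.observe()['torque'].round(2))
E
python3 -c "
from h import *
mv(506.8,3.1,82,49.5);tilt()"
```

```text
gp [505.7   1.3  93.6] yaw 49.5 tilt 0.0 d [0.0003 0.002  0.0116] turn -0.0 F [ 0.7  0.4 -2.6] w 9.2 gf 25.59768497943878 t 11.775 j7 0.44
rise [(285, np.float64(12.7)), (287, np.float64(13.0)), (290, np.float64(13.4)), (293, np.float64(12.7)), (330, np.float64(10.4)), (333, np.float64(10.8)), (336, np.float64(9.6)), (338, np.float64(9.8))] [ 0.05 -0.09 -0.03]
```

The tray popped off nearly level: the rises are 13, 10 and about 12 mm. The grip was too deep and held it straight. I'll put it straight back down into the nest and retry with a shallow grip that lets the tab pivot.

>>> {"fn": "send_rows", "kwargs": {
  "deltas": [
    [[0,0.001,0.003],0,-1],
    [[0,0.0018,0.006],0,-1],
    [[0,0.0018,0.009],0,-1],
    [[0,0.0018,0.0115],0,-1],
    [[0,0.0018,0.0125],0,-1],
    [[0,0.0018,0.0125],0,-1]
  ]
}}

```text
clock: 12.58
tcp_pos: [507.9, 2.4, 236.7]
ee_rot: [0.002, 0.346, 0.938, 0.0]
wrist_force: [1.7, -0.8, 9.8]
width: 9.1
grasp_force: 34.4
```

```bash
python3 -c "
from h import *
mv(507.2,2.7,81.8,49.5);tilt()"
```

```text
gp [508.4   2.2  82. ] yaw 49.5 tilt 0.18 d [ 0.0012 -0.0004  0.0002] turn -0.0 F [ 1.7 -0.8  9.8] w 9.1 gf 34.416392762213945 t 12.575 j7 0.44
rise [(285, np.float64(-0.1)), (287, np.float64(0.6)), (290, np.float64(1.5)), (293, np.float64(2.3)), (330, np.float64(6.9)), (333, np.float64(6.6)), (336, np.float64(6.0)), (338, np.float64(6.1))] [-0.67  0.1   0.08]
```

The tab end is seated but the −x end stands about 6 mm proud. I'll release and press it down through the cartridge rib with closed fingertips.

>>> {"fn": "send_rows", "kwargs": {
  "deltas": [
    [[0,0,-0.001],0,-0.7],
    [[0,0,-0.001],0,-0.5],
    [[0,0,-0.001],0,-0.3],
    [[0,0,-0.02],0,-0.3],
    [[0,0,-0.045],0,-0.6],
    [[0,0,-0.045],0,-1],
    [[0,0,-0.045],0,-1]
  ]
}}

```text
clock: 13.5
tcp_pos: [506.6, 2.8, 280.2]
ee_rot: [-0.0, 0.346, 0.938, -0.0]
wrist_force: [-0.2, -0.5, 0.2]
width: -0.1
grasp_force: 0.0
```

```bash
python3 -c "
from h import *
mv(428,-45,125,49.5);tilt()"
```

```text
gp [506.5   2.8 125.5] yaw 49.5 tilt 0.04 d [ 0.0287 -0.0873  0.0006] turn -0.0 F [-0.2 -0.5  0.2] w -0.1 gf 0.0 t 13.5 j7 0.46
rise [(285, np.float64(-0.1)), (287, np.float64(0.6)), (290, np.float64(2.4)), (293, np.float64(2.3)), (330, np.float64(7.4)), (333, np.float64(8.5)), (336, np.float64(7.7)), (338, np.float64(7.5))] [0.05 0.05 0.06]
```

>>> {"fn": "send_rows", "kwargs": {
  "deltas": [
    [[0.01,-0.03,0],0,-1],
    [[0.02,-0.06,0],0,-1],
    [[0.0287,-0.0873,0],0,-1],
    [[0.0287,-0.0873,0.01],0,-1],
    [[0.0287,-0.0873,0.018],0,-1],
    [[0.0287,-0.0873,0.018],0,-1]
  ]
}}

```text
clock: 14.3
tcp_pos: [429.1, -44.2, 261.7]
ee_rot: [-0.0, 0.346, 0.938, 0.0]
wrist_force: [0.1, 0.3, -0.4]
width: -0.3
grasp_force: 0.0
```

>>> {"fn": "send_rows", "kwargs": {
  "deltas": [
    [[0,0,0.003],0,-1],
    [[0,0,0.006],0,-1],
    [[0,0,0.009],0,-1],
    [[0,0,0.009],0,-1]
  ]
}}

```text
clock: 14.8
tcp_pos: [428.3, -44.9, 254.3]
ee_rot: [0.0, 0.346, 0.938, 0.0]
wrist_force: [-1.0, 0.9, 3.1]
width: -0.3
grasp_force: 1.9
```

```bash
python3 -c "
from h import *
mv(428,-45,98,49.5);tilt()"
```

```text
gp [428.4 -44.9  99.6] yaw 49.5 tilt 0.05 d [ 0.0002 -0.0003  0.0016] turn 0.0 F [-1.   0.9  3.1] w -0.3 gf 1.9170366841717623 t 14.8 j7 0.47
rise [(285, np.float64(0.5)), (287, np.float64(0.8)), (290, np.float64(1.4)), (293, np.float64(1.6)), (330, np.float64(-1.4)), (333, np.float64(-0.6)), (336, np.float64(-0.7)), (338, np.float64(0.7))] [ 0.01  0.36 -0.08]
```

>>> {"fn": "send_rows", "kwargs": {
  "deltas": [
    [[0,0,0.001],0,-1],
    [[0,0,0.002],0,-1],
    [[0,0,0.002],0,-1]
  ]
}}

```text
clock: 15.22
tcp_pos: [428.1, -44.5, 253.3]
ee_rot: [0.001, 0.346, 0.938, 0.0]
wrist_force: [-3.6, 0.8, 27.9]
width: 0.0
grasp_force: 13.8
```

>>> {"fn": "send_rows", "kwargs": {
  "deltas": [
    [[0,0,-0.02],0,-1],
    [[-0.01,0.03,-0.04],0,-0.6],
    [[-0.02,0.06,-0.07],0,-0.4],
    [[-0.02,0.12,-0.09],0,-0.3],
    [[-0.02,0.15,-0.09],0,-0.3],
    [[0,0.18,-0.09],0,-0.3],
    [[0.04,0.2,-0.09],0,-0.3],
    [[0.04,0.2,-0.09],0,-0.3]
  ]
}}

```text
clock: 16.23
tcp_pos: [526.5, 137.8, 341.5]
ee_rot: [-0.001, 0.342, 0.94, 0.001]
wrist_force: [0.7, -0.9, 0.9]
width: 29.8
grasp_force: 0.0
```

Run:
```python
from h import *
f=grab('top')
T=(322,178,66,80)
for k,z in(('yel',80),('red',80),('white',66),('blue',54)):
    world(f,T if k!='white' else (345,205,30,42),k,z)
tilt();mv(507.3,2.7,115,49.5)
```

```text
yel cen [506.1   3.7] rect [506.1   3.9] size [28.4  7.8] yaw 139.5
red cen [432.7 -42.9] rect [432.9 -42.9] size [ 9.6 28.4] yaw 2.7
white cen [432.5 -43.1] rect [432.3 -43.1] size [32.9 62.3] yaw 4.9
blue cen [454.7 -44. ] rect [453.3 -38.1] size [ 88.7 148.7] yaw 5.5
rise [(285, np.float64(-0.2)), (287, np.float64(-0.0)), (290, np.float64(-0.1)), (293, np.float64(0.0)), (330, np.float64(-34.8)), (333, np.float64(-4.2)), (336, np.float64(-1.5)), (338, np.float64(-2.6))] [-0.04  0.05 -0.02]
gp [527.8 133.3 186.8] yaw 49.6 tilt 0.03 d [-0.0691 -0.1126  0.0718] turn 0.1 F [ 0.6 -1.  -0.5] w 30.0 gf 0.0 t 16.325 j7 0.29
```

The tray is re-nested, with the cartridge home and about 0.6 mm of shift. Now the shallow grip on the tab.

>>> {"fn": "send_rows", "kwargs": {
  "deltas": [
    [[-0.025,-0.04,0.02],0,-0.3],
    [[-0.05,-0.08,0.04],0,-0.3],
    [[-0.0691,-0.1126,0.06],0,-0.3],
    [[-0.0691,-0.1126,0.0718],0,-0.3],
    [[-0.0691,-0.1126,0.0718],0,-0.3],
    [[-0.0691,-0.1126,0.0718],0,-0.3]
  ],
  "squeeze": 20
}}

```text
clock: 17.08
tcp_pos: [507.8, 3.6, 270.3]
ee_rot: [0.001, 0.345, 0.938, 0.001]
wrist_force: [0.2, -0.3, 0.0]
width: 30.1
grasp_force: 0.0
```

```bash
python3 -c "
from h import *
mv(506.7,2.9,92,49.5)"
```

```text
gp [508.1   3.8 115.6] yaw 49.6 tilt 0.1 d [ 0.0005 -0.0016  0.0236] turn 0.1 F [ 0.2 -0.3  0. ] w 30.1 gf 0.0 t 17.075 j7 0.43
```

>>> {"fn": "send_rows", "kwargs": {
  "deltas": [
    [[0.0003,-0.0012,0.012],0,-0.3],
    [[0.0003,-0.0012,0.0236],0,-0.3],
    [[0.0003,-0.0012,0.0236],0,-0.3],
    [[0.0003,-0.0012,0.0236],0,-1],
    [[0.0003,-0.0012,0.0236],0,-1],
    [[0.0003,-0.0012,0.0236],0,-1],
    [[0.0003,-0.0012,0.0236],0,-1]
  ]
}}

```text
clock: 17.95
tcp_pos: [506.7, 2.1, 246.5]
ee_rot: [0.001, 0.346, 0.938, 0.001]
wrist_force: [1.4, 1.1, -0.0]
width: 9.3
grasp_force: 22.9
```

>>> {"fn": "send_rows", "kwargs": {
  "deltas": [
    [[0,0,-0.002],0,-1],
    [[0,-0.0004,-0.004],0,-1],
    [[0,-0.0008,-0.005],0,-1],
    [[0,-0.0008,-0.005],0,-1]
  ]
}}

```text
clock: 18.45
tcp_pos: [505.7, 1.4, 251.5]
ee_rot: [0.0, 0.346, 0.938, 0.0]
wrist_force: [0.3, 1.5, -1.8]
width: 9.3
grasp_force: 23.0
```

```bash
python3 -c "
from h import *
mv(507.2,2.7,81.8,49.5);tilt()"
```

```text
gp [505.7   1.4  96.8] yaw 49.5 tilt 0.02 d [-0.0003  0.0019  0.015 ] turn 0.0 F [ 0.3  1.5 -1.8] w 9.3 gf 23.000883653294295 t 18.45 j7 0.42
rise [(285, np.float64(3.5)), (287, np.float64(4.1)), (290, np.float64(3.6)), (293, np.float64(3.4)), (330, np.float64(0.0)), (333, np.float64(0.2)), (336, np.float64(0.2)), (338, np.float64(-0.6))] [ 0.43 -0.37  0.04]
```

>>> {"fn": "send_rows", "kwargs": {
  "deltas": [
    [[0,-0.0002,-0.001],0,-1],
    [[0,-0.0004,-0.002],0,-1],
    [[0,-0.0006,-0.003],0,-1]
  ]
}}

```text
clock: 18.88
tcp_pos: [505.3, 0.6, 254.3]
ee_rot: [-0.0, 0.346, 0.938, -0.0]
wrist_force: [0.6, -0.9, -2.5]
width: 9.1
grasp_force: 23.4
```

```bash
python3 -c "
from h import *
mv(507.2,2.7,81.8,49.5);tilt()"
```

```text
gp [505.2   0.6  99.6] yaw 49.5 tilt 0.03 d [-0.0001  0.0029  0.0178] turn -0.0 F [ 0.6 -0.9 -2.5] w 9.1 gf 23.377631896873936 t 18.875 j7 0.42
rise [(285, np.float64(6.9)), (287, np.float64(7.1)), (290, np.float64(6.4)), (293, np.float64(5.5)), (330, np.float64(0.3)), (333, np.float64(1.1)), (336, np.float64(0.9)), (338, np.float64(1.0))] [ 0.14 -0.37  0.  ]
```

>>> {"fn": "send_rows", "kwargs": {
  "deltas": [
    [[0,-0.0002,-0.001],0,-1],
    [[0,-0.0004,-0.002],0,-1],
    [[0,-0.0006,-0.003],0,-1],
    [[0,-0.0008,-0.004],0,-1],
    [[0,-0.0008,-0.004],0,-1]
  ]
}}

```text
clock: 19.55
tcp_pos: [504.4, 0.1, 258.2]
ee_rot: [-0.0, 0.346, 0.938, -0.0]
wrist_force: [-1.1, 0.0, -4.0]
width: 9.0
grasp_force: 24.4
```

```bash
python3 -c "
from h import *
mv(507.2,2.7,81.8,49.5);tilt()"
```

```text
gp [5.043e+02 1.000e-01 1.035e+02] yaw 49.5 tilt 0.06 d [-0.0005  0.0039  0.0217] turn -0.0 F [-1.1  0.  -4. ] w 9.0 gf 24.368893392384052 t 19.55 j7 0.42
rise [(285, np.float64(10.4)), (287, np.float64(10.0)), (290, np.float64(9.8)), (293, np.float64(8.2)), (330, np.float64(0.2)), (333, np.float64(1.3)), (336, np.float64(0.9)), (338, np.float64(1.0))] [ 0.02 -0.05 -0.06]
```

>>> {"fn": "send_rows", "kwargs": {
  "deltas": [
    [[0,-0.0002,-0.001],0,-1],
    [[0,-0.0004,-0.002],0,-1],
    [[0,-0.0006,-0.003],0,-1],
    [[0,-0.0008,-0.004],0,-1],
    [[0,-0.0008,-0.004],0,-1]
  ]
}}

```text
clock: 20.23
tcp_pos: [504.6, -0.5, 262.5]
ee_rot: [0.0, 0.346, 0.938, 0.0]
wrist_force: [-0.6, -1.2, -1.2]
width: 9.4
grasp_force: 25.4
```

```bash
python3 -c "
from h import *
mv(507.2,2.7,81.8,49.5);tilt()"
```

```text
gp [ 5.047e+02 -5.000e-01  1.078e+02] yaw 49.5 tilt 0.05 d [0.0002 0.004  0.026 ] turn 0.0 F [-0.6 -1.2 -1.2] w 9.4 gf 25.42163827107288 t 20.225 j7 0.42
rise [(285, np.float64(12.8)), (287, np.float64(12.8)), (290, np.float64(11.9)), (293, np.float64(10.4)), (330, np.float64(3.4)), (333, np.float64(4.5)), (336, np.float64(4.4)), (338, np.float64(4.4))] [-0.12 -0.08  0.16]
```

>>> {"fn": "send_rows", "kwargs": {
  "deltas": [
    [[0,-0.0002,-0.001],0,-1],
    [[0,-0.0004,-0.002],0,-1],
    [[0,-0.0006,-0.003],0,-1],
    [[0,-0.0006,-0.003],0,-1]
  ]
}}

```text
clock: 20.78
tcp_pos: [504.0, -0.6, 265.5]
ee_rot: [0.0, 0.346, 0.938, 0.0]
wrist_force: [1.1, -0.7, -1.8]
width: 9.0
grasp_force: 23.5
```

Run:
```python
from h import *
mv(507.2,2.7,81.8,49.5);tilt()
g=grab('scene')
cv2.imwrite('pics/g.png',cv2.resize(g['img'][150:225,270:360],(720,600),interpolation=2)[:,:,::-1])
```

```text
gp [ 5.041e+02 -5.000e-01  1.108e+02] yaw 49.5 tilt 0.04 d [-0.0003  0.0044  0.029 ] turn 0.0 F [ 1.1 -0.7 -1.8] w 9.0 gf 23.522088853642344 t 20.775 j7 0.43
rise [(285, np.float64(17.8)), (287, np.float64(17.7)), (290, np.float64(16.9)), (293, np.float64(16.0)), (330, np.float64(10.3)), (333, np.float64(11.6)), (336, np.float64(11.5)), (338, np.float64(11.6))] [ 0.08 -0.11  0.01]
```

View pics/g.png

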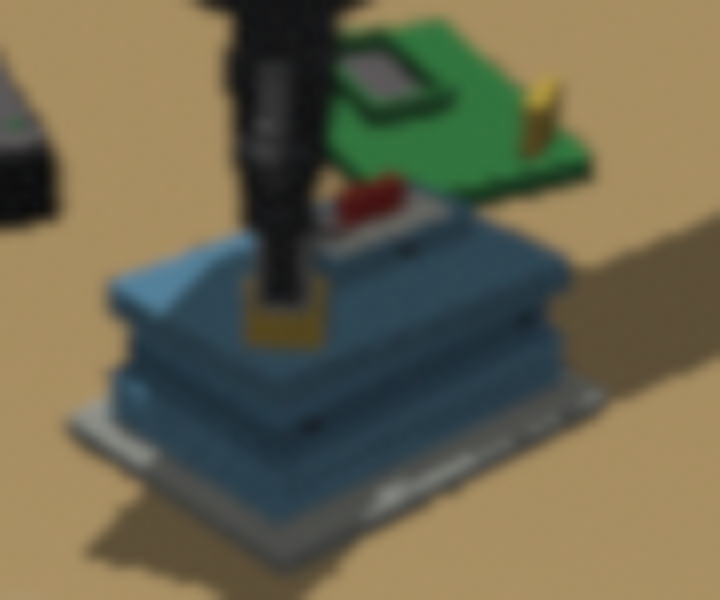

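The tray is now off the stack: tab up 19 mm, other corners about 18 and 11.5. The plane fit puts tilt at about 0.1 rad with the far corner down at 20.2 s, but the margin is thin. There's time, so I'll re-nest and peel again with an even shallower grip.

>>> {"fn": "send_rows", "kwargs": {
  "deltas": [
    [[0,0.001,0.004],0,-1],
    [[0,0.002,0.009],0,-1],
    [[0,0.0035,0.014],0,-1],
    [[0,0.0042,0.0185],0,-1],
    [[0,0.0042,0.0185],0,-0.6],
    [[0,0.0042,0.0185],0,-0.3],
    [[0,0.0042,0],0,-0.3],
    [[0,0.0042,-0.015],0,-1]
  ]
}}

```text
clock: 21.88
tcp_pos: [506.6, 2.7, 280.5]
ee_rot: [-0.0, 0.346, 0.938, 0.0]
wrist_force: [1.4, 0.9, -0.1]
width: 12.6
grasp_force: 0.0
```

```bash
python3 -c "
from h import *
mv(428,-45,125,49.5);tilt()"
```

```text
gp [506.5   2.7 125.8] yaw 49.5 tilt 0.04 d [ 0.0288 -0.0873  0.0008] turn 0.0 F [ 1.4  0.9 -0.1] w 12.6 gf 0.0 t 21.875 j7 0.43
rise [(285, np.float64(1.3)), (287, np.float64(1.0)), (290, np.float64(1.4)), (293, np.float64(1.8)), (330, np.float64(3.8)), (333, np.float64(4.7)), (336, np.float64(5.9)), (338, np.float64(6.0))] [ 0.02  0.03 -0.01]
```

Now press at the rib again, to the same depth as before, then return to the tab.

>>> {"fn": "send_rows", "kwargs": {
  "deltas": [
    [[0.01,-0.03,0],0,-1],
    [[0.02,-0.06,0],0,-1],
    [[0.0288,-0.0873,0],0,-1],
    [[0.0288,-0.0873,0.01],0,-1],
    [[0.0288,-0.0873,0.02],0,-1],
    [[0.0288,-0.0873,0.026],0,-1],
    [[0.0288,-0.0873,0.028],0,-1],
    [[0.0288,-0.0873,0.0285],0,-1]
  ]
}}

```text
clock: 22.92
tcp_pos: [428.4, -44.3, 255.6]
ee_rot: [0.003, 0.345, 0.939, 0.001]
wrist_force: [-8.1, 2.8, 71.4]
width: -0.3
grasp_force: 35.3
```

```bash
python3 -c "
from h import *
mv(428,-45,98,49.5);tilt()"
```

```text
gp [429.3 -44.4 100.9] yaw 49.6 tilt 0.34 d [ 0.0006 -0.0013  0.0029] turn 0.1 F [-8.1  2.8 71.4] w -0.3 gf 35.32198838889599 t 22.925 j7 0.44
rise [(285, np.float64(1.2)), (287, np.float64(1.0)), (290, np.float64(1.3)), (293, np.float64(1.8)), (330, np.float64(2.6)), (333, np.float64(4.4)), (336, np.float64(4.6)), (338, np.float64(5.4))] [0.44 1.5  0.02]
```

It's jammed, with the skirt caught on an edge. I'll back off and measure the tray's position from above.

>>> {"fn": "send_rows", "kwargs": {
  "deltas": [
    [[0,0,-0.01],0,-1],
    [[0,0,-0.03],0,-1],
    [[-0.01,0.04,-0.06],0,-0.4],
    [[-0.02,0.09,-0.09],0,-0.3],
    [[-0.02,0.14,-0.09],0,-0.3],
    [[-0.02,0.18,-0.09],0,-0.3],
    [[-0.02,0.2,-0.09],0,-0.3]
  ]
}}

```text
clock: 23.85
tcp_pos: [574.7, 97.2, 341.2]
ee_rot: [0.0, 0.345, 0.939, 0.001]
wrist_force: [-1.0, -1.1, -0.0]
width: 30.5
grasp_force: 0.0
```

Run:
```python
from h import *
f=grab('top')
T=(322,178,66,80)
for k,z in(('yel',80),('red',83),('white',68),('blue',54)):
    world(f,T if k!='white' else (345,205,30,42),k,z)
tilt();mv(507.3,2.7,115,49.5)
g=grab('scene')
W=np.hstack([cv2.resize(f['img'][178:258,318:398],(400,600),interpolation=2),cv2.resize(g['img'][165:225,280:340],(400,600),interpolation=2)])
cv2.imwrite('pics/i.png',W[:,:,::-1])
# base plate edges (compare start)
import pickle;f0,_=pickle.load(open('f0.pkl','rb'))
for F in(f0,f):
    u,v,w,h=T;im=F['img'][v:v+h,u:u+w].astype(int)
    H=cv2.cvtColor(F['img'][v:v+h,u:u+w],cv2.COLOR_RGB2HSV)
    m=(H[...,1]<60)&(H[...,2]>125)
    print('plate left edge cols',[np.where(m[r])[0][:1]+u for r in(20,30,40,50)],'top rows',[np.where(m[:,c])[0][:1]+v for c in(20,30,40)])
```

```text
Traceback (most recent call last):
  File "h.py", line 35, in world
    ce,rc,bp=meas(F,box,k)
             ~~~~^^^^^^^^^
  File "h.py", line 30, in meas
    c,_=cv2.findContours(m,cv2.RETR_EXTERNAL,cv2.CHAIN_APPROX_NONE);c=max(c,key=cv2.contourArea)
                                                                      ~~~^^^^^^^^^^^^^^^^^^^^^^^
ValueError: max() iterable argument is empty
```

```bash
python3 -c "
from h import *
mv(470,150,187,49.5)"
```

```text
gp [576.3  99.6 186.6] yaw 49.8 tilt 0.34 d [ 0.1136 -0.0302 -0.0005] turn 0.3 F [2.5 2.7 0.7] w 29.9 gf 0.0 t 23.9 j7 0.37
```

>>> {"fn": "send_rows", "kwargs": {
  "deltas": [
    [[0.05,-0.013,0],0,-0.3],
    [[0.1,-0.027,0],0,-0.3],
    [[0.1136,-0.0302,0],0,-0.3],
    [[0.1136,-0.0302,0],0,-0.3]
  ]
}}

```text
clock: 24.4
tcp_pos: [467.0, 145.1, 341.7]
ee_rot: [-0.0, 0.345, 0.938, -0.0]
wrist_force: [-0.1, -0.6, 0.1]
width: 29.9
grasp_force: 0.0
```

Run:
```python
from h import *
f=grab('top')
T=(322,178,66,80)
for k,z in(('yel',80),('red',83),('white',68),('blue',54)):
    world(f,T if k!='white' else (345,205,30,42),k,z)
tilt();mv(507.3,2.7,115,49.5)
g=grab('scene')
W=np.hstack([cv2.resize(f['img'][178:258,318:398],(400,400),interpolation=2),cv2.resize(g['img'][165:225,280:340],(400,400),interpolation=2)])
cv2.imwrite('pics/i.png',W[:,:,::-1])
```

```text
yel cen [506.4  -2.1] rect [506.2  -1.9] size [29.2  8.7] yaw 140.2
red cen [432.7 -48.8] rect [432.8 -48.7] size [ 9.9 28.9] yaw 5.2
white cen [432.6 -47.8] rect [432.1 -48. ] size [32.5 62.9] yaw 5.2
blue cen [450.3 -37.4] rect [452.7 -35.9] size [ 99.2 148.1] yaw 5.0
rise [(285, np.float64(1.2)), (287, np.float64(1.0)), (290, np.float64(1.4)), (293, np.float64(1.9)), (330, np.float64(6.0)), (333, np.float64(7.0)), (336, np.float64(8.2)), (338, np.float64(8.5))] [ 0.02 -0.04  0.03]
gp [468.8 144.  187. ] yaw 49.4 tilt 0.09 d [-0.1211 -0.0823  0.0721] turn -0.1 F [ 0.5 -0.9 -0. ] w 30.0 gf 0.0 t 24.5 j7 0.19
```

View pics/i.png

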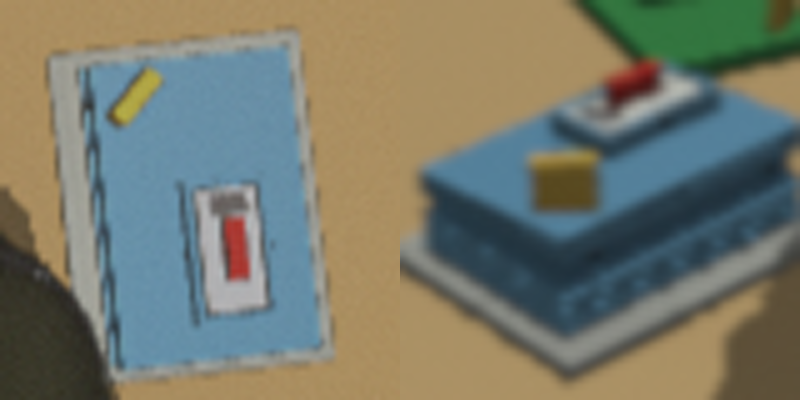

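The tray has slipped 5 mm toward −y and its +y skirt rests on the stack. The stack is unmoved and the cartridge still seated. I'll grip the tab deeply, lift, and re-nest at the right place.

>>> {"fn": "send_rows", "kwargs": {
  "deltas": [
    [[-0.04,-0.027,0.02],0,-0.3],
    [[-0.08,-0.055,0.04],0,-0.3],
    [[-0.118,-0.0864,0.06],0,-0.3],
    [[-0.118,-0.0864,0.072],0,-0.3],
    [[-0.118,-0.0864,0.072],0,-0.3],
    [[-0.118,-0.0864,0.072],0,-0.3]
  ],
  "squeeze": 40
}}

```text
clock: 25.3
tcp_pos: [501.2, 3.4, 270.1]
ee_rot: [0.0, 0.345, 0.938, 0.001]
wrist_force: [0.1, 1.0, 0.5]
width: 30.1
grasp_force: 0.0
```

```bash
python3 -c "
from h import *
mv(506.2,-2.5,87,49.5)"
```

```text
gp [501.4   3.6 115.4] yaw 49.6 tilt 0.09 d [-0.0076 -0.0015  0.0284] turn 0.1 F [0.1 1.  0.5] w 30.1 gf 0.0 t 25.3 j7 0.38
```

>>> {"fn": "send_rows", "kwargs": {
  "deltas": [
    [[-0.0072,-0.001,0.008],0,-0.3],
    [[-0.0072,-0.001,0.02],0,-0.3],
    [[-0.0072,-0.001,0.0284],0,-0.3],
    [[-0.0072,-0.001,0.0284],0,-1],
    [[-0.0072,-0.001,0.0284],0,-1],
    [[-0.0072,-0.001,0.0284],0,-1],
    [[-0.0072,-0.001,0.0284],0,-1]
  ]
}}

```text
clock: 26.18
tcp_pos: [505.9, -1.9, 241.5]
ee_rot: [0.0, 0.345, 0.938, 0.001]
wrist_force: [1.0, 6.2, -5.1]
width: 9.1
grasp_force: 39.0
```

>>> {"fn": "send_rows", "kwargs": {
  "deltas": [
    [[0,0,-0.006],0,-1],
    [[0,0,-0.012],0,-1],
    [[0,0,-0.02],0,-1],
    [[0,0,-0.02],0,-1]
  ]
}}

```text
clock: 26.68
tcp_pos: [505.6, -3.7, 262.2]
ee_rot: [0.0, 0.347, 0.938, -0.0]
wrist_force: [0.3, 0.2, -1.4]
width: 9.1
grasp_force: 39.1
```

```bash
cat >> h.py <<'E'
def corners():
    "yellow/green-free: deck corner pixels via blue mask hull in scene -> 3 visible corners"
    g=grab('scene');u,v,w,h=265,140,95,90;K=6
    im=cv2.resize(g['img'][v:v+h,u:u+w],(w*K,h*K),interpolation=cv2.INTER_CUBIC).astype(float)
    m=((im[...,2]/(im.sum(2)+1)>.385)&(im.sum(2)>60)).astype(np.uint8)
    c,_=cv2.findContours(m,cv2.RETR_EXTERNAL,cv2.CHAIN_APPROX_NONE);c=max(c,key=cv2.contourArea)[:,0,:]
    L=c[c[:,0].argmin()];Rr=c[c[:,0].argmax()];T=c[c[:,1].argmin()]
    print('L,R,T px',[((p+.5)/K-.5+[u,v]).round(1) for p in(L,Rr,T)]); return g
E
python3 - <<'E'
from h import *
mv(507.2,2.7,105,49.5);tilt();g=corners()
for gpz in(0,):
  s=arm.observe();gp=s['tcp_pos']+q2R(s['ee_rot'])[:,2]*arm.grip_depth
  for l in((75,50),(-75,50),(75,-50),(-75,-50)):
    an=np.radians(4.9);d=np.array(l)-[56,32];x=gp[0]+d[0]*np.cos(an)-d[1]*np.sin(an);y=gp[1]+d[0]*np.sin(an)+d[1]*np.cos(an)
    print(l,proj(g,[x,y,gp[2]-28]).round(1))
E
```

```text
gp [505.7  -3.8 107.5] yaw 49.4 tilt 0.06 d [0.0031 0.0059 0.0025] turn -0.1 F [ 0.3  0.2 -1.4] w 9.1 gf 39.07947063446045 t 26.675 j7 0.39
rise [(285, np.float64(28.4)), (287, np.float64(29.0)), (290, np.float64(29.1)), (293, np.float64(29.3)), (330, np.float64(34.3)), (333, np.float64(35.9)), (336, np.float64(38.4)), (338, np.float64(33.2))] [ 0.04 -0.1   0.03]
L,R,T px [array([283.2, 183.2]), array([339.1, 195.1]), array([325.9, 169.9])]
(75, 50) [303.2 194.5]
(-75, 50) [340.2 177. ]
(75, -50) [281.5 181.3]
(-75, -50) [318.1 165.4]
```

Lifted free (about 1.4 N). Shift back over the nest and lower.

>>> {"fn": "send_rows", "kwargs": {
  "deltas": [
    [[0.0015,0.003,0],0,-1],
    [[0.0031,0.0057,0],0,-1],
    [[0.0031,0.0057,0],0,-1],
    [[0.0031,0.0057,0],0,-1]
  ]
}}

```text
clock: 27.28
tcp_pos: [506.9, 3.2, 261.3]
ee_rot: [-0.0, 0.346, 0.938, -0.0]
wrist_force: [0.2, -0.1, -1.8]
width: 8.8
grasp_force: 39.0
```

```bash
python3 -c "
from h import *
mv(507.2,2.7,82,49.5);tilt()"
```

```text
gp [506.8   3.2 106.6] yaw 49.5 tilt 0.02 d [-0.0006 -0.0001  0.0246] turn 0.0 F [ 0.2 -0.1 -1.8] w 8.8 gf 39.007481932640076 t 27.275 j7 0.38
rise [(285, np.float64(21.4)), (287, np.float64(22.0)), (290, np.float64(22.7)), (293, np.float64(23.1)), (330, np.float64(31.4)), (333, np.float64(34.3)), (336, np.float64(34.9)), (338, np.float64(31.4))] [ 0.   -0.11 -0.02]
```

>>> {"fn": "send_rows", "kwargs": {
  "deltas": [
    [[0,0,0.006],0,-1],
    [[0,0,0.012],0,-1],
    [[0,0,0.016],0,-1],
    [[0,0,0.02],0,-1],
    [[0,0,0.023],0,-1],
    [[0,0,0.025],0,-1]
  ],
  "squeeze": 25
}}

```text
clock: 28.08
tcp_pos: [507.1, 3.2, 236.5]
ee_rot: [0.0, 0.346, 0.938, 0.0]
wrist_force: [0.9, 0.1, 5.6]
width: 9.3
grasp_force: 42.6
```

```bash
python3 -c "
from h import *
mv(507.2,2.7,82,49.5);tilt()"
```

```text
gp [507.2   3.1  81.8] yaw 49.5 tilt 0.03 d [-0.0003 -0.0003 -0.0002] turn 0.0 F [0.9 0.1 5.6] w 9.3 gf 42.60063317585718 t 28.075 j7 0.37
rise [(285, np.float64(1.7)), (287, np.float64(2.3)), (290, np.float64(3.3)), (293, np.float64(3.4)), (330, np.float64(7.4)), (333, np.float64(8.4)), (336, np.float64(7.9)), (338, np.float64(8.2))] [-0.46  0.22  0.02]
```

Same state as the first re-nesting, which pressed in fine. I'll release and press via the rib.

>>> {"fn": "send_rows", "kwargs": {
  "deltas": [
    [[0,0,0],0,-0.7],
    [[0,0,0],0,-0.3],
    [[0,0,0],0,-0.3],
    [[0,0,-0.025],0,-0.3],
    [[0,0,-0.045],0,-0.6],
    [[0.01,-0.03,-0.045],0,-1],
    [[0.02,-0.06,-0.045],0,-1],
    [[0.0288,-0.0873,-0.042],0,-1]
  ]
}}

```text
clock: 29.12
tcp_pos: [427.4, -45.1, 278.6]
ee_rot: [0.0, 0.346, 0.938, 0.0]
wrist_force: [-0.4, -0.1, 0.4]
width: 0.0
grasp_force: 0.0
```

```bash
python3 -c "
from h import *
mv(428,-45,107,49.5);tilt()"
```

```text
gp [427.5 -45.  123.9] yaw 49.5 tilt 0.03 d [-0.0004  0.0004  0.0169] turn -0.0 F [-0.4 -0.1  0.4] w 0.0 gf 0.0 t 29.125 j7 0.4
rise [(285, np.float64(1.2)), (287, np.float64(1.9)), (290, np.float64(3.3)), (293, np.float64(3.5)), (330, np.float64(8.2)), (333, np.float64(9.6)), (336, np.float64(9.0)), (338, np.float64(11.4))] [-0.18  0.25  0.  ]
```

>>> {"fn": "send_rows", "kwargs": {
  "deltas": [
    [[0,0,0.01],0,-1],
    [[0,0,0.017],0,-1],
    [[0,0,0.02],0,-1],
    [[0,0,0.022],0,-1]
  ]
}}

```text
clock: 29.68
tcp_pos: [429.0, -44.0, 255.9]
ee_rot: [0.0, 0.346, 0.938, 0.0]
wrist_force: [-1.1, 0.1, 2.5]
width: -0.1
grasp_force: 1.4
```

```bash
python3 -c "
from h import *
mv(428,-45,98.6,49.5);tilt()"
```

```text
gp [429.  -43.9 101.2] yaw 49.6 tilt 0.03 d [ 0.0001 -0.0015  0.0026] turn 0.1 F [-1.1  0.1  2.5] w -0.1 gf 1.3966682323663804 t 29.675 j7 0.39
rise [(285, np.float64(-0.1)), (287, np.float64(0.7)), (290, np.float64(1.3)), (293, np.float64(1.1)), (330, np.float64(2.1)), (333, np.float64(2.5)), (336, np.float64(2.0)), (338, np.float64(3.3))] [ 0.03  0.02 -0.06]
```

It's going in at low force. Press the last 3 mm, then lift away toward the tab.

>>> {"fn": "send_rows", "kwargs": {
  "deltas": [
    [[0,0,0.0015],0,-1],
    [[0,0,0.003],0,-1],
    [[0,0,0.004],0,-1],
    [[0,0,0.004],0,-1]
  ]
}}

```text
clock: 30.22
tcp_pos: [428.3, -43.7, 253.4]
ee_rot: [0.001, 0.345, 0.938, 0.001]
wrist_force: [-2.5, 2.9, 18.1]
width: -0.4
grasp_force: 8.8
```

```bash
python3 -c "
from h import *
mv(506.9,2.9,120,49.5);tilt()"
```

```text
gp [428.5 -43.6  98.7] yaw 49.6 tilt 0.11 d [-0.0296  0.0862 -0.0212] turn 0.1 F [-2.5  2.9 18.1] w -0.4 gf 8.773841444053687 t 30.225 j7 0.39
rise [(285, np.float64(-0.2)), (287, np.float64(0.7)), (290, np.float64(0.9)), (293, np.float64(-0.1)), (330, np.float64(-1.6)), (333, np.float64(-0.9)), (336, np.float64(-1.4)), (338, np.float64(-0.2))] [0.61 0.51 0.02]
```

>>> {"fn": "send_rows", "kwargs": {
  "deltas": [
    [[0,0,-0.02],0,-1],
    [[-0.01,0.03,-0.03],0,-0.6],
    [[-0.02,0.06,-0.03],0,-0.3],
    [[-0.0296,0.0862,-0.0212],0,-0.3],
    [[-0.0296,0.0862,-0.0212],0,-0.3],
    [[-0.0296,0.0862,-0.0212],0,-0.3]
  ],
  "squeeze": 20
}}

```text
clock: 31.02
tcp_pos: [506.1, 1.4, 273.3]
ee_rot: [-0.001, 0.346, 0.938, -0.001]
wrist_force: [0.1, -0.5, 0.9]
width: 29.7
grasp_force: 0.0
```

```bash
python3 -c "
from h import *
mv(506.9,2.9,93,49.5)"
```

```text
gp [505.8   1.3 118.6] yaw 49.5 tilt 0.11 d [0.0002 0.002  0.0256] turn -0.0 F [ 0.1 -0.5  0.9] w 29.7 gf 0.0 t 31.025 j7 0.38
```

>>> {"fn": "send_rows", "kwargs": {
  "deltas": [
    [[0,0.001,0.012],0,-0.3],
    [[0,0.001,0.0256],0,-0.3],
    [[0,0.001,0.0256],0,-0.3],
    [[0,0.001,0.0256],0,-1],
    [[0,0.001,0.0256],0,-1],
    [[0,0.001,0.0256],0,-1],
    [[0,0.001,0.0256],0,-1]
  ]
}}

```text
clock: 31.9
tcp_pos: [507.3, 2.5, 248.0]
ee_rot: [-0.0, 0.346, 0.938, -0.0]
wrist_force: [-0.6, -0.3, -2.8]
width: 9.0
grasp_force: 21.1
```

>>> {"fn": "send_rows", "kwargs": {
  "deltas": [
    [[0,-0.0002,-0.0015],0,-1],
    [[0,-0.0005,-0.003],0,-1],
    [[0,-0.0008,-0.0045],0,-1],
    [[0,-0.001,-0.006],0,-1],
    [[0,-0.0013,-0.0075],0,-1],
    [[0,-0.0016,-0.009],0,-1],
    [[0,-0.0016,-0.009],0,-1]
  ]
}}

```text
clock: 32.78
tcp_pos: [506.3, 1.0, 257.2]
ee_rot: [-0.0, 0.346, 0.938, -0.0]
wrist_force: [-3.1, -3.4, -3.0]
width: 9.3
grasp_force: 21.1
```

```bash
python3 -c "
from h import *
mv(507.2,2.7,93,49.5);tilt()"
```

```text
gp [506.2   0.9 102.5] yaw 49.5 tilt 0.04 d [0.0005 0.002  0.0095] turn -0.0 F [-3.1 -3.4 -3. ] w 9.3 gf 21.128842821344733 t 32.775 j7 0.37
rise [(285, np.float64(7.6)), (287, np.float64(7.9)), (290, np.float64(7.1)), (293, np.float64(6.5)), (330, np.float64(0.4)), (333, np.float64(0.1)), (336, np.float64(0.3)), (338, np.float64(0.6))] [-0.49  0.28 -0.07]
```

>>> {"fn": "send_rows", "kwargs": {
  "deltas": [
    [[0,-0.0005,-0.001],0,-1],
    [[0,-0.001,-0.002],0,-1],
    [[0,-0.0015,-0.003],0,-1],
    [[0,-0.0018,-0.004],0,-1],
    [[0,-0.0018,-0.004],0,-1]
  ]
}}

```text
clock: 33.45
tcp_pos: [505.5, 0.2, 261.1]
ee_rot: [0.0, 0.346, 0.938, 0.0]
wrist_force: [-1.2, -0.4, -4.4]
width: 9.1
grasp_force: 21.4
```

```bash
python3 -c "
from h import *
mv(507.2,2.7,93,49.5);tilt()"
```

```text
gp [5.056e+02 3.000e-01 1.064e+02] yaw 49.5 tilt 0.06 d [0.0004 0.0028 0.0134] turn 0.0 F [-1.2 -0.4 -4.4] w 9.1 gf 21.438014361776965 t 33.45 j7 0.37
rise [(285, np.float64(10.8)), (287, np.float64(10.6)), (290, np.float64(9.9)), (293, np.float64(8.5)), (330, np.float64(0.2)), (333, np.float64(1.1)), (336, np.float64(0.7)), (338, np.float64(1.1))] [-0.06  0.08 -0.01]
```

>>> {"fn": "send_rows", "kwargs": {
  "deltas": [
    [[0,-0.0003,-0.001],0,-1],
    [[0,-0.0006,-0.002],0,-1],
    [[0,-0.0006,-0.002],0,-1]
  ]
}}

```text
clock: 33.88
tcp_pos: [505.0, -0.4, 263.1]
ee_rot: [0.0, 0.346, 0.938, 0.0]
wrist_force: [-0.9, -0.2, -3.0]
width: 8.7
grasp_force: 21.8
```

```bash
python3 -c "
from h import *
mv(507.2,2.7,93,49.5);tilt()"
```

```text
gp [ 5.052e+02 -4.000e-01  1.084e+02] yaw 49.5 tilt 0.04 d [0.0004 0.0036 0.0154] turn -0.0 F [-0.9 -0.2 -3. ] w 8.7 gf 21.79296343252645 t 33.875 j7 0.38
rise [(285, np.float64(12.9)), (287, np.float64(12.6)), (290, np.float64(11.7)), (293, np.float64(10.2)), (330, np.float64(0.3)), (333, np.float64(1.1)), (336, np.float64(0.9)), (338, np.float64(1.2))] [-0.05 -0.06 -0.03]
```

>>> {"fn": "send_rows", "kwargs": {
  "deltas": [
    [[0,-0.0003,-0.001],0,-1],
    [[0,-0.0006,-0.002],0,-1],
    [[0,-0.0006,-0.002],0,-1]
  ]
}}

```text
clock: 34.3
tcp_pos: [504.6, -1.2, 265.1]
ee_rot: [0.0, 0.346, 0.938, -0.0]
wrist_force: [-1.6, -1.2, -2.9]
width: 9.1
grasp_force: 22.5
```

```bash
python3 -c "
from h import *
mv(507.2,2.7,93,49.5);tilt()"
```

```text
gp [504.7  -1.2 110.4] yaw 49.5 tilt 0.03 d [0.0006 0.0046 0.0174] turn -0.0 F [-1.6 -1.2 -2.9] w 9.1 gf 22.521000715205446 t 34.3 j7 0.38
rise [(285, np.float64(13.5)), (287, np.float64(12.7)), (290, np.float64(11.8)), (293, np.float64(10.4)), (330, np.float64(2.0)), (333, np.float64(3.6)), (336, np.float64(4.3)), (338, np.float64(4.6))] [-0.17 -0.09  0.09]
```

Tilt is now about 0.1 rad: near corners up 17 and 13 mm, −x/+y up 1–4.6, far corner about 0. I'll hold briefly, then clamp harder and lift clear.

>>> {"fn": "send_rows", "kwargs": {
  "deltas": [
    [[0,0,0],0,-1],
    [[0,0,0],0,-1]
  ]
}}

```text
clock: 34.6
tcp_pos: [504.6, -1.0, 265.0]
ee_rot: [0.0, 0.346, 0.938, 0.0]
wrist_force: [-0.4, -2.2, -1.9]
width: 9.4
grasp_force: 22.5
```

>>> {"fn": "send_rows", "kwargs": {
  "deltas": [
    [[0,0.001,-0.002],0,-1],
    [[0,0.002,-0.006],0,-1],
    [[0,0.003,-0.012],0,-1],
    [[0,0.003,-0.022],0,-1],
    [[0,0.003,-0.035],0,-1],
    [[0,0.003,-0.05],0,-1],
    [[0,0.003,-0.06],0,-1],
    [[0,0.003,-0.06],0,-1]
  ],
  "squeeze": 80
}}

```text
clock: 35.6
tcp_pos: [506.7, 1.4, 325.9]
ee_rot: [0.001, 0.346, 0.938, 0.0]
wrist_force: [0.5, -0.2, -2.0]
width: 6.6
grasp_force: 78.9
```

Run:
```python
from h import *
mv(507.2,2.7,93,49.5);print(arm.observe()['torque'].round(2))
g=grab('scene','k.png');s=arm.observe();gp=s['tcp_pos']+q2R(s['ee_rot'])[:,2]*arm.grip_depth
u,v,w,h=265,110,95,100;K=6
im=cv2.resize(g['img'][v:v+h,u:u+w],(w*K,h*K),interpolation=cv2.INTER_CUBIC).astype(float)
m=((im[...,2]/(im.sum(2)+1)>.385)&(im.sum(2)>60)).astype(np.uint8)
c,_=cv2.findContours(m,cv2.RETR_EXTERNAL,cv2.CHAIN_APPROX_NONE)
for q in sorted(c,key=cv2.contourArea)[-3:]:
    q=q[:,0,:];print(len(q),[((p+.5)/K-.5+[u,v]).round(1) for p in(q[q[:,0].argmin()],q[q[:,0].argmax()],q[q[:,1].argmin()],q[q[:,1].argmax()])])
for l in((75,50),(-75,50),(75,-50),(-75,-50)):
    an=np.radians(4.9);d=np.array(l)-[56,32];x=gp[0]+d[0]*np.cos(an)-d[1]*np.sin(an);y=gp[1]+d[0]*np.sin(an)+d[1]*np.cos(an)
    print(l,[proj(g,[x,y,gp[2]-dz]).round(1)+[0,1.2] for dz in(39,49)])
```

```text
gp [507.    1.4 171.2] yaw 49.5 tilt 0.11 d [0.0008 0.001  0.0782] turn -0.0 F [ 0.5 -0.2 -2. ] w 6.6 gf 78.85465465652487 t 35.6 j7 0.42
[ 0.06 -0.08 -0.05]
4 [array([264.6, 164.6]), array([264.9, 164.6]), array([264.6, 164.6]), array([264.6, 164.6])]
4 [array([264.6, 163.6]), array([264.8, 163.8]), array([264.6, 163.6]), array([264.6, 163.8])]
1418 [array([283.1, 169.2]), array([340.4, 169.8]), array([326.4, 160.4]), array([295.8, 209.4])]
(75, 50) [array([303.7, 180.6]), array([303.7, 183.7])]
(-75, 50) [array([341.5, 163.7]), array([341.4, 166.6])]
(75, -50) [array([281.4, 167.7]), array([281.5, 170.7])]
(-75, -50) [array([318.9, 152.5]), array([318.9, 155.3])]
```

The tray is off, but with the shallow pinch it sags about 8° toward the far side. I'll set it back on the stack and regrip deep and firm.

>>> {"fn": "send_rows", "kwargs": {
  "deltas": [
    [[0,0,0.015],0,-1],
    [[0.0008,0.001,0.03],0,-1],
    [[0.0008,0.001,0.045],0,-1],
    [[0.0008,0.001,0.056],0,-1],
    [[0.0008,0.001,0.062],0,-1],
    [[0.0008,0.001,0.066],0,-1]
  ]
}}

```text
clock: 36.4
tcp_pos: [507.0, 3.0, 258.9]
ee_rot: [0.001, 0.346, 0.938, 0.001]
wrist_force: [1.8, 0.7, 1.7]
width: 6.5
grasp_force: 79.1
```

>>> {"fn": "send_rows", "kwargs": {
  "deltas": [
    [[0,0,0.003],0,-1],
    [[0,0,0.006],0,-1],
    [[0,0,0.009],0,-1],
    [[0,0,0.01],0,-1]
  ],
  "squeeze": 25
}}

```text
clock: 36.9
tcp_pos: [507.6, 3.7, 249.9]
ee_rot: [0.002, 0.346, 0.938, 0.002]
wrist_force: [2.4, 3.3, 6.0]
width: 6.9
grasp_force: 80.2
```

```bash
python3 -c "
from h import *
mv(507.2,2.7,93,49.5);tilt()"
```

```text
gp [508.2   4.   95.2] yaw 49.5 tilt 0.26 d [-0.0001 -0.0016  0.0022] turn 0.0 F [2.4 3.3 6. ] w 6.9 gf 80.19017098937184 t 36.9 j7 0.36
rise [(285, np.float64(5.6)), (287, np.float64(5.8)), (290, np.float64(6.7)), (293, np.float64(6.2)), (330, np.float64(3.6)), (333, np.float64(3.0)), (336, np.float64(1.4)), (338, np.float64(0.9))] [ 0.25 -0.51 -0.09]
```

>>> {"fn": "send_rows", "kwargs": {
  "deltas": [
    [[0,-0.001,0],0,-0.6],
    [[0,-0.001,0],0,-0.3],
    [[0,-0.001,0],0,-0.3],
    [[0,-0.001,0.005],0,-0.3],
    [[0,-0.001,0.0095],0,-0.3],
    [[0,-0.001,0.0095],0,-0.3]
  ]
}}

```text
clock: 37.7
tcp_pos: [505.6, 1.9, 238.9]
ee_rot: [-0.001, 0.346, 0.938, -0.0]
wrist_force: [-0.2, -0.7, -0.1]
width: 29.9
grasp_force: 0.0
```

```bash
python3 -c "
from h import *
mv(507.2,2.7,84,49.5);tilt()"
```

```text
gp [505.4   1.9  84.2] yaw 49.5 tilt 0.07 d [-0.0008  0.0018  0.0002] turn 0.0 F [-0.2 -0.7 -0.1] w 29.9 gf 0.0 t 37.7 j7 0.36
rise [(285, np.float64(3.6)), (287, np.float64(4.1)), (290, np.float64(4.9)), (293, np.float64(5.3)), (330, np.float64(5.5)), (333, np.float64(5.1)), (336, np.float64(3.7)), (338, np.float64(2.7))] [-0.07 -0.   -0.02]
```

The tray rests about 4 mm up and near level, with the fingertips well down the tab. Clamp hard and lift.

>>> {"fn": "send_rows", "kwargs": {
  "deltas": [
    [[0,0.001,0],0,-1],
    [[0,0.001,0],0,-1],
    [[0,0.001,0],0,-1],
    [[0,0.001,0],0,-1]
  ],
  "squeeze": 100
}}

```text
clock: 38.25
tcp_pos: [506.8, 2.9, 239.8]
ee_rot: [0.001, 0.346, 0.938, 0.0]
wrist_force: [1.1, 2.3, 5.0]
width: 6.9
grasp_force: 98.1
```

>>> {"fn": "send_rows", "kwargs": {
  "deltas": [
    [[0,0,-0.003],0,-1],
    [[0,0,-0.007],0,-1],
    [[0,0,-0.015],0,-1],
    [[0,0,-0.03],0,-1],
    [[0,0,-0.05],0,-1],
    [[0,0,-0.075],0,-1],
    [[0,0,-0.1],0,-1],
    [[0,0,-0.1],0,-1]
  ]
}}

```text
clock: 39.25
tcp_pos: [506.8, 2.4, 341.6]
ee_rot: [0.002, 0.346, 0.938, 0.001]
wrist_force: [-0.3, -0.0, -2.4]
width: 7.2
grasp_force: 98.2
```

```bash
cat > chk.py <<'E'
from h import *
def chk(off,yaw,box):
    print(arm.observe()['torque'].round(2))
    g=grab('scene');s=arm.observe();gp=s['tcp_pos']+q2R(s['ee_rot'])[:,2]*arm.grip_depth
    u,v,w,h=box;K=6
    im=cv2.resize(g['img'][v:v+h,u:u+w],(w*K,h*K),interpolation=cv2.INTER_CUBIC).astype(float)
    m=((im[...,2]/(im.sum(2)+1)>.385)&(im.sum(2)>60)).astype(np.uint8)
    c,_=cv2.findContours(m,cv2.RETR_EXTERNAL,cv2.CHAIN_APPROX_NONE)
    for q in sorted(c,key=cv2.contourArea)[-2:]:
        q=q[:,0,:];print(len(q),'L R T B',[((p+.5)/K-.5+[u,v]).round(1) for p in(q[q[:,0].argmin()],q[q[:,0].argmax()],q[q[:,1].argmin()],q[q[:,1].argmax()])])
    for l in((75,50),(-75,50),(75,-50),(-75,-50)):
        an=np.radians(yaw);d=np.array(l)-[56,32];x=gp[0]+d[0]*np.cos(an)-d[1]*np.sin(an);y=gp[1]+d[0]*np.sin(an)+d[1]*np.cos(an)
        print(l,[proj(g,[x,y,gp[2]-dz]).round(1)+[0,1.2] for dz in(off,off+10)])
E
python3 - <<'E'
from chk import *
mv(507.2,2.7,93,49.5);chk(26,4.9,(265,80,95,95))
E
```

```text
gp [507.5   2.5 186.9] yaw 49.5 tilt 0.24 d [ 0.0006 -0.0003  0.0939] turn -0.0 F [-0.3 -0.  -2.4] w 7.2 gf 98.15974840661511 t 39.25 j7 0.43
[ 0.06 -0.1   0.  ]
16 L R T B [array([264.6, 163.4]), array([264.9, 164.6]), array([264.6, 163.4]), array([264.9, 164.6])]
919 L R T B [array([282.6, 160.2]), array([340.4, 157.6]), array([326.4, 150.1]), array([301.9, 174.4])]
(75, 50) [array([303.8, 171.9]), array([303.8, 175.1])]
(-75, 50) [array([342.1, 155.5]), array([342. , 158.5])]
(75, -50) [array([281.1, 159.4]), array([281.3, 162.4])]
(-75, -50) [array([319.2, 144.5]), array([319.1, 147.4])]
```

```bash
python3 -c "
from h import *
mv(566,-274,184,49.5)"
```

```text
gp [506.7   2.4 185.7] yaw 49.5 tilt 0.1 d [-0.2247 -0.1715  0.0018] turn -0.0 F [-0.3 -0.9 -2.4] w 7.1 gf 98.11533879430499 t 39.3 j7 0.43
```

>>> {"fn": "send_rows", "kwargs": {
  "deltas": [
    [[-0.01,-0.008,0],0,-1],
    [[-0.03,-0.023,0],0,-1],
    [[-0.055,-0.042,0],0,-1],
    [[-0.08,-0.061,0],0,-1],
    [[-0.105,-0.08,0],0,-1],
    [[-0.13,-0.1,0],0,-1],
    [[-0.155,-0.119,0],0,-1],
    [[-0.18,-0.138,0],0,-1]
  ]
}}

```text
clock: 40.3
tcp_pos: [553.0, -221.4, 337.9]
ee_rot: [-0.002, 0.347, 0.938, -0.0]
wrist_force: [0.2, 0.3, -1.6]
width: 7.0
grasp_force: 98.2
```

>>> {"fn": "send_rows", "kwargs": {
  "deltas": [
    [[-0.02,-0.015,0],0,-1],
    [[-0.033,-0.025,0],0,-1],
    [[-0.041,-0.031,0],0,-1],
    [[-0.0447,-0.0335,0.001],0,-1],
    [[-0.0447,-0.0335,0.001],0,-1],
    [[-0.0447,-0.0335,0.001],0,-1],
    [[-0.0447,-0.0335,0.001],0,-1],
    [[-0.0447,-0.0335,0.001],0,-1]
  ]
}}

```text
clock: 41.3
tcp_pos: [566.0, -273.4, 338.6]
ee_rot: [0.0, 0.346, 0.938, 0.0]
wrist_force: [-0.4, -0.8, -1.5]
width: 7.0
grasp_force: 98.2
```

Run:
```python
from chk import *
mv(566,-274,184,49.5);chk(30,4.9,(205,90,95,75))
f=grab('top')
for k,z in(('red',180),('yel',180),('blue',154)):
    try: world(f,(420,110,120,150),k,z)
    except Exception as e: print(k,e)
print(np.abs(arm.observe()['qvel']).max())
```

```text
gp [ 566.  -273.4  183.9] yaw 49.5 tilt 0.01 d [-0.0004 -0.0005 -0.0001] turn 0.0 F [-0.4 -0.8 -1.5] w 7.0 gf 98.19751407805597 t 41.3 j7 0.92
[ 0.1  -0.13 -0.03]
554 L R T B [array([239.6, 162.8]), array([261.6, 160.6]), array([256.4, 158.4]), array([240.6, 164.4])]
812 L R T B [array([220.9, 134.9]), array([273.1, 132.9]), array([262.1, 124.9]), array([236.6, 146.1])]
(75, 50) [array([236.2, 144.6]), array([236.5, 147.5])]
(-75, 50) [array([274.5, 131.6]), array([274.7, 134.4])]
(75, -50) [array([219. , 134.6]), array([219.4, 137.4])]
(-75, -50) [array([256.8, 122.7]), array([257. , 125.4])]
red cen [ 491.1 -318.3] rect [ 491.4 -318.3] size [11.7 29.2] yaw 3.1
yel cen [ 557.7 -267.6] rect [ 557.8 -268.6] size [10.8  4.9] yaw 120.7
blue cen [ 476.6 -342.8] rect [ 486.9 -331.5] size [60.5 95.4] yaw 4.1
0.003795622053000999
```

```bash
python3 -c "
from h import *
print(order.close_job())"
```

```text
the job is handed in; nothing more can be done
None
```

I handed the job in at about 41 s with the loaded tray held by its tab, roughly level (about 2°) and centred about 10 cm above the reader's glass; the verdict was not shown. The first two peels were doubtful, so I re-nested the tray (one try jammed at 71 N), and only the third clearly tilted, by about 0.1 rad with the far corner down.

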